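# Lock the hammer-head foot into the bench channel

### The arm

A 6-joint arm with a two-finger parallel gripper is mounted at the origin on the work surface. World frame = base frame: x ahead of the robot, y to its left, z up, the work surface at z = 0. Lengths are in mm, angles in rad, forces in N, time in s.
With the tool pointing down it reaches from about 350 to 725 mm from the base axis. Payload 6 kg.
Tool frame: the origin (TCP) lies at the very end of the fingers, on their centre line; the grasp point (between the pads) lies 19 mm behind it; y points along the fingers, z is the direction in which the jaws open and shut, and the axes are right-handed (so a half turn about y gives the same grasp; the last joint's range is limited). The gripper opens to 85 mm and grips with 20 to 120 N. Pads are 22 mm wide; open, the fingers measure 114 mm over their backs; the gripper's body (76 mm by 85 mm) begins 54 mm behind the grasp point. The pads swing forward as they close: fully open they stand 13 mm farther back than shut.
Start: joints at [1.483, 0.04, 0.085, 0, -1.615, -0.334], TCP at [245.614, 547.4, 231.261] pointing down, gripper open.
Joint ranges: [-2.56, 2.56], [-1.29, 2.01], [-1.08, 1.49], [-3.29, 1.98], [-2.81, -0.18], [-2.99, 2.99]. Speed limits (rad/s): [2.57, 2.57, 3.01, 3.14, 3.14, 3.14].

### API

Orientations are given as [roll, pitch, yaw] about the fixed x, y, z axes, in that order (R = Rz(yaw) Ry(pitch) Rx(roll)).
In Python, from rig import sensors, optics, ctrl gives the robot as it stands.
- The arm moves only by the tool move_arm, never from a script. Its argument "increments" is a list of rows, each an object of numbers: "ax", "ay", "az": the turn, a rotation vector about the tool's x, y, z in degrees; "dx", "dy", "dz": the shift along the tool's x, y, z in cm; "hand": the gripper's target within -1 to 1 (shut at 1, half-way at 0, fully open at -1). A call has exactly 8 rows; each row shifts and turns the commanded pose from where the row before left it, along the tool's axes as they then stand; what a row does not reach is not made up. A row lasts 1/8 s, in which the tool goes at most 62.5 mm and 10.7 degrees, less where a joint would pass 70% of its speed; a pose out of reach is approached as far as the arm can. A call is refused whole if a number of a shift passes 6.25 or a number of a turn 10.7, either way. A call with a gripper value outside its range is refused whole. The fingers move at their own pace and stop on an object; "newtons" is the grip in N (left out, the last holds). Time passes only in rows, so rows that do not move let the fingers close, or fill a call up. It gives the time, the measured TCP pose, the force and the opening at its end, in the units of the state.
- sensors.read_state(): the state, without advancing time (a new reading comes with each control period).
- optics.read_camera(name): name is "side" or "top" or "wrist"; returns a dict with "color" (400x640x3 uint8, red, green, blue), "z_map" (400x640 float32, mm along the optical axis (not along the pixel's ray), 0 where there is no reading), "intrinsics" (3x3 intrinsics, pixels), "k1" (the pictures are not rectified: a ray, as slopes to the right and down, at radius r is drawn at 1 + k1 r^2 times it, then the intrinsics apply), "view" (4x4, takes a point from world to camera coordinates). Camera axes: x right, y up, looking along -z (the intrinsics and any distortion apply to the point x, -y, -z); pixel columns grow to the right and rows downward; lengths in mm; the calibration is good to about 2 mm. A picture is of the moment at which its call begins.
- ctrl.job_done(): hands the job in, once; it reports no verdict.
The state is a dict: "t": time; "joints": joint angles; "dq": joint speeds; "effort": joint torques, N m; "tool_pos": TCP position; "tool_rot": TCP orientation; "contact_force": force on the tool from outside, world axes, zero at the start; "torque": the same for the moment, N m; "gripper_width": opening from 0.0 (shut) to 1.0 (fully open).
Only numpy, scipy, OpenCV 4.12 (cv2) and the standard library are available. Lean on these libraries where they do the work, as an engineer would, in place of code of your own. Each camera call takes 0.05 s, during which the arm holds its last target. There are 200 camera calls.

### The job

Take the accessory foot with the flat upright tab and lower its hammer head lengthwise through the slot of the bench channel, press it down gently on the sprung strip inside and give it a quarter turn so that the head catches under both lips. Then slide it along the channel and press it firmly but gently against the springy rubber buffer of the end stop for a moment, and leave it there bearing on the buffer, upright and crosswise, caught by the lips. Nothing may be forced hard, and the other things on the bench stay where they are.

Things in the scene. Friction and masses are not known exactly. Their poses are not given: they have to be found in the camera images.
- mount: the accessory foot to be fitted: steel and aluminium, 100 to 200 g, loose in one of two grey parking stands. Origin: centre of the underside of its hammer head, z up. Head 34 (x) x 20 (y) x 8 high; round neck 14 across from 8 to 17; round flange 30 across from 17 to 25; then the flat upright tab. The tab lies parallel to the head. Same after half a turn; may be turned either way.
- mount_tab (a point): centre of the foot's flat upright tab, the part to grip: 40 wide (along the foot's x), 12 thick (y), 60 tall; this point lies 55 above the foot's origin, the tab reaches from 25 to 85 above it
- channel: aluminium slotted channel fixed on the bench, 300 long (x), 49 wide (y), 41 high, capped at both ends. Origin: centre of its underside. Slot along the middle of its top, 23 wide, from end to end. The lips beside it are 4 thick (37 to 41 above the origin); the inside is 43 wide, so the head can turn anywhere along it.
- channel_slot (a point): middle of the slot at the top of the lips, 41 above the bench. Set in lengthwise, the head rests on a sprung strip, underside about 9 below this point, its top still between the lips. It can turn only with its underside 12 or more below; at 17 below the flange meets the lips hard. Turned and let go, it is lifted against the lips (12 below) and held there; dragging it along then takes 3 to 9 N.
- strip (a joint): sprung steel strip lying along the inside of the channel: how far it is pressed down, m, 0 at rest (its top then 32 above the channel's underside). It pushes up with 3 N at 0 and 0.7 N more for each mm; with the foot caught under the lips it reads about 0.003. Reading noisy.
- stop: end stop fixed on the channel's top near its +x end: grey block 40 long (x, same way as the channel's), 46 wide, 18 high; origin: centre of its underside. Towards -x stands a set screw with a rubber buffer 14 across, axis 9 above the underside. Its face is 30 to 60 from the origin, set differently each time and not reported: feel for it. It yields 1 mm for 5 N; 5 to 12 N is a firm, gentle press.
- stand_a: grey plastic parking stand of the foot, fixed, 75 (x) x 60 (y), pocket 40 x 24 with rim 16 above the bench and floor 9 above it (x long). Origin at the centre of its underside. The two stands may change places.
- round_foot: another loose foot in the other stand, not to be used: round knob 32 in diameter on a stem, 80 tall, no tab. Origin at the centre of its underside.
- kidney_dish: white enamel kidney dish with a black rim, 210 x 90 x 41, bystander
- tube_rack: yellow rack of capped tubes, 100 x 160 x 100 high, bystander
- pump_bottle: white pump bottle, 64 in diameter, 183 tall, bystander
- tape_roll: roll of white tape lying flat, 64 in diameter, 25 high, bystander
- swab_jar: glass jar with a steel lid, 60 in diameter, 80 high, bystander
- steel_tray: shallow steel tray, 160 x 240 x 30, bystander
- wrench: steel open-ended wrench lying flat, 150 long, bystander

How it is judged (in metres and radians):
On the way, in this order (a step that is already met when the one before it is completed fails the run):
1. the hammer head is lengthwise in the slot, down on the sprung strip (angle between the x axis of mount and the x axis of channel, either way round below 0.2 rad and z of mount in the frame of channel below 0.034 m and y of mount in the frame of channel between -0.003 and 0.003 m), for 0.1 s.
2. the head is turned crosswise under both lips (angle between the x axis of mount and the y axis of channel, either way round below 0.25 rad and z of mount in the frame of channel between 0.02 and 0.031 m and y of mount in the frame of channel between -0.005 and 0.005 m), for 0.1 s.
3. the caught foot is pressed against the stop's buffer with more than 4 N for 0.2 s (contact force between mount and stop above 4 N and angle between the x axis of mount and the y axis of channel, either way round below 0.25 rad and z of mount in the frame of channel below 0.031 m), for 0.2 s.
At the end, for the whole second after the job is handed in: The foot is left standing in the channel, upright within 7 degrees, its head crosswise within 14 degrees and held up under both lips (underside 26 to 31 mm above the channel's underside, within 5 mm of the slot's middle line), its flange still bearing on the stop's buffer (more than 0.2 N), at rest (angle between the x axis of mount and the y axis of channel, either way round below 0.25 rad and z of mount in the frame of channel between 0.026 and 0.031 m and y of mount in the frame of channel between -0.005 and 0.005 m and angle between mount's own z axis and vertical below 0.12 rad and linear speed of mount below 0.02 m/s and contact force between mount and stop above 0.2 N); the robot touches nothing.
It fails at once if the foot is pressed against the stop with more than 16 N (contact force between mount and stop above 16 N).
It fails at once if the foot is forced against the channel with more than 30 N (contact force between mount and channel above 30 N).
It fails at once if the robot touches the end stop with more than 10 N (contact force between any of the fingers, the arm and stop above 10 N).
It fails at once if a bystander is moved by more than 20 mm (distance of any of round_foot, kidney_dish, tube_rack, pump_bottle, tape_roll, swab_jar, steel_tray, wrench from where it was at the start of the episode above 0.02 m).
It also fails if it takes over 56 s, if anything falls off the work surface, if the arm or the gripper's body presses on something with over 40 N, if the wrist force passes 120 N, or if a joint passes its speed limit or range.

## Working session

There is one attempt and no reset: what is moved stays moved. The work goes in short steps, Python scripts to look and compute and a tool call to move; the robot and the scene stay as the last step left them, time stands still between calls to the robot, and variables do not carry over. Pictures are saved under pics/ and viewed, about 8 in all and at most 12, crops included, and the job is handed in when it is done.

Besides the shell and the picture viewer there is one more tool, called after "Call:" as name([rows], argument=value, ...), one row to a line, values as JSON. move_arm: Moves the arm, as the interface text tells. Its arguments: {"type":"object","properties":{"increments":{"type":"array","items":{"type":"object","properties":{"ax":{"type":"number"},"ay":{"type":"number"},"az":{"type":"number"},"dx":{"type":"number"},"dy":{"type":"number"},"dz":{"type":"number"},"hand":{"type":"number"}}}},"newtons":{"type":"number"}},"required":["increments"]}

```bash
mkdir -p pics; cat > h.py <<'E'
import numpy as np, cv2
from rig import sensors, optics, ctrl
def cam(n):
    c=optics.read_camera(n); np.savez(''+n+'.npz',**c); return c
def load(n): return dict(np.load(''+n+'.npz'))
def save(c,name): cv2.imwrite('pics/'+name,cv2.cvtColor(c['color'],cv2.COLOR_RGB2BGR))
def rays(c,uv):
    K=c['intrinsics'];k=float(c['k1']);uv=np.atleast_2d(np.float64(uv))
    d=np.c_[(uv[:,0]-K[0,2])/K[0,0],(uv[:,1]-K[1,2])/K[1,1]];s=d.copy()
    for _ in range(20): s=d/(1+k*(s**2).sum(1,keepdims=True))
    V=c['view'];R=V[:3,:3]
    return -R.T@V[:3,3],np.c_[s[:,0],-s[:,1],-np.ones(len(s))]@R
def plane(c,uv,z):
    o,d=rays(c,uv);return o+d*((z-o[2])/d[:,2])[:,None]
def depth(c,uv):
    o,d=rays(c,uv);uv=np.atleast_2d(uv).astype(int);return o+d*c['z_map'][uv[:,1],uv[:,0]][:,None]
def world(c):
    v,u=np.mgrid[0:400,0:640];return depth(c,np.c_[u.ravel(),v.ravel()]).reshape(400,640,3)
E
python3 - <<'E'
from h import *
print(sensors.read_state())
for n in ('top','side','wrist'):
    c=cam(n);save(c,n+'0.png');o,d=rays(c,[320,200]);print(n,o,d)
E
```

```text
{'t': 0.0, 'joints': array([ 1.48267401e+00,  4.08194502e-02,  8.38141878e-02, -4.68792708e-04,
       -1.61549537e+00, -3.33698063e-01]), 'dq': array([ 8.33191939e-05,  1.01324769e-03, -1.01640657e-04,  1.30511614e-04,
        8.10581083e-04,  6.67904267e-04]), 'effort': array([ 8.89486842e-05, -3.68201745e+01,  3.47403216e+01,  6.93190813e+00,
       -5.50788041e-03, -1.67458018e-05]), 'tool_pos': array([245.44320956, 547.14452735, 230.27538808]), 'tool_rot': array([-1.56903264e+00,  1.15700069e-04,  2.71979293e+00]), 'contact_force': array([ 0.48507209, -0.12034426, -0.67718107]), 'torque': array([-0.03141293, -0.03557919, -0.05901647]), 'gripper_width': 1.004414927450932}
top [ 378.4365457    29.87976059 1127.55340904] [[ 0.17642835 -0.00596179 -0.98465366]]
side [ 209.39486765 -881.95886673  850.23579845] [[ 0.31971464  0.71247729 -0.62477792]]
wrist [321.68820622 513.95537161 374.56521333] [[-0.30029054  0.13008516 -0.9449605 ]]
```

View pics/top0.png

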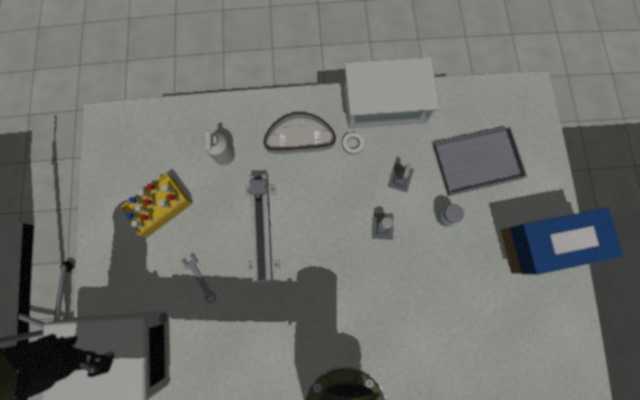

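View pics/side0.png

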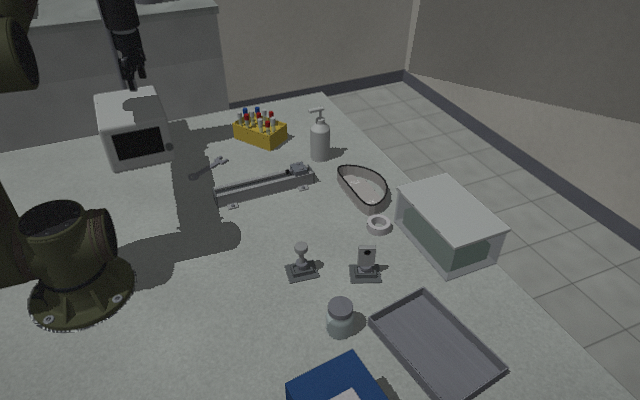

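The top view shows the channel at about (261,230) with the stop at its far end (258,185). The tab foot is at about (400,173) and the round foot at (383,222). In the side view the tab is at (367,257).

```bash
python3 - <<'E'
from h import *
c=load('top');W=world(c);print(c['intrinsics'][0,0],c['k1'])
print('bench z',np.median(W[230:260,300:360,2]))
def box(name,x0,y0,x1,y1,zl,zh):
    P=W[y0:y1,x0:x1].reshape(-1,3);m=(P[:,2]>zl)&(P[:,2]<zh);P=P[m]
    r=cv2.minAreaRect(P[:,:2].astype(np.float32));print(name,len(P),P.mean(0).round(1),np.round(r[0],1),np.round(r[1],1),round(r[2],1))
box('channel top',235,160,290,290,33,48)
box('channel any',235,195,290,290,15,50)
box('stop',240,160,280,210,50,75)
box('standA',380,145,425,200,8,25)
box('tab',380,145,425,200,60,110)
box('round',365,200,400,245,60,110)
box('stand2',365,200,400,245,8,25)
im=cv2.cvtColor(c['color'],cv2.COLOR_RGB2BGR)
a=cv2.resize(im[140:250,370:430],None,fx=5,fy=5,interpolation=cv2.INTER_CUBIC)
b=cv2.resize(im[160:290,230:290],None,fx=4.2,fy=4.2,interpolation=cv2.INTER_CUBIC)[:550]
s=cv2.cvtColor(load('side')['color'],cv2.COLOR_RGB2BGR)
d=cv2.resize(s[235:290,340:390],None,fx=4.5,fy=4.5,interpolation=cv2.INTER_CUBIC)
h=550;pad=lambda q:cv2.copyMakeBorder(q,0,max(0,h-len(q)),0,0,cv2.BORDER_CONSTANT)
o=np.hstack([pad(a),pad(b),pad(d)]);print(o.shape);cv2.imwrite('pics/crop1.png',o)
E
```

```text
390.38562071425173 -0.059021998135488016
bench z 0.1445711493709041
channel top 1213 [493.6 197.7  39.7] [512.9 198.2] [ 50.1 305.8] 89.5
channel any 1617 [478.6 197.4  36.6] [481.5 198.2] [ 50.4 243.1] 89.4
stop 268 [619.2 196.6  58.8] [612.4 197.1] [45.7 60.8] 88.9
standA 117 [ 625.5 -212.7   14.3] [ 629.5 -219.7] [56.5 70.8] 66.5
tab 97 [ 627.1 -218.5   87.7] [ 629.2 -220.7] [13.  39.3] 69.2
round 116 [ 490.  -149.5   88.7] [ 490.1 -149.8] [29.6 29.6] 85.2
stand2 96 [ 483.1 -147.2   13.7] [ 493.7 -151.8] [34.5 61.4] 83.1
(550, 777, 3)
```

View pics/crop1.png

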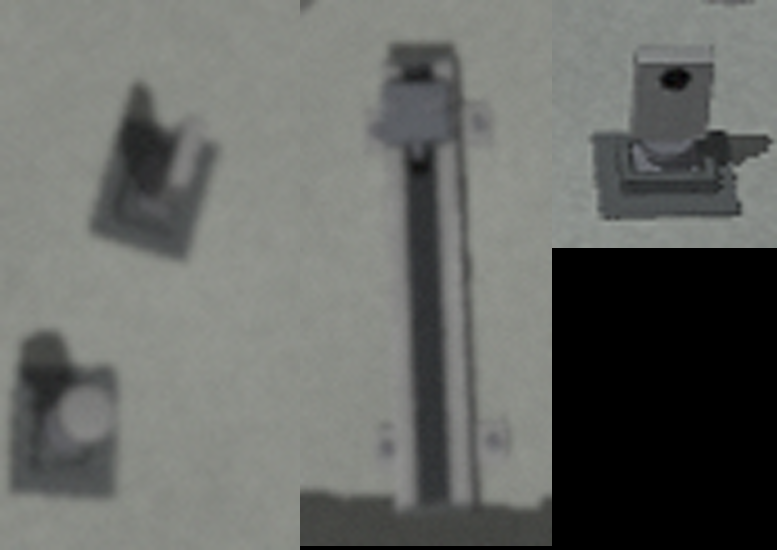

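The foot's tab is at about (629,-220), lying at -21°. The channel is centred at about (513,198) with yaw about -0.5°. The buffer face is at x≈582. Next I'll move over the foot.

Call:
move_arm([
  {"dx": -4.15, "dz": 3.395, "hand": -1},
  {"dx": -4.15, "dz": 3.395},
  {"dx": -4.15, "dz": 3.395},
  {"dx": -4.15, "dz": 3.395},
  {"dx": -4.15, "dz": 3.395},
  {"dx": -4.15, "dz": 3.395},
  {"dx": -4.15, "dz": 3.395},
  {"dx": -4.15, "dz": 3.395},
])

```text
invalid input
```

Call:
move_arm([
  {"dx": -4.15, "dz": 3.395},
  {"dx": -4.15, "dz": 3.395},
  {"dx": -4.15, "dz": 3.395},
  {"dx": -4.15, "dz": 3.395},
  {"dx": -4.15, "dz": 3.395},
  {"dx": -4.15, "dz": 3.395},
  {"dx": -3.65, "dz": 2.9},
  {"dx": 0, "dz": 0, "ay": -3.4},
])

```text
invalid input
```

```bash
python3 - <<'E'
from h import *
s=sensors.read_state();print(s['t'],s['joints'].round(2),s['tool_pos'],s['tool_rot'],s['contact_force'])
c=cam('wrist');save(c,'w1.png');W=world(c)
m=(W[...,2]>60)&(W[...,2]<110)&(abs(W[...,0]-629)<60)&(abs(W[...,1]+220)<60)
P=W[m];print(len(P),np.percentile(P[:,2],[5,50,95]))
Q=P[P[:,2]>88];r=cv2.minAreaRect(Q[:,:2].astype(np.float32));print(len(Q),Q.mean(0),r)
E
```

```text
0.15 [ 1.48  0.04  0.08 -0.   -1.62 -0.33] [245.49144503 547.20267493 230.51120757] [-1.56941844e+00  1.09038509e-04  2.71979672e+00] [-0.51064425  0.09500887 -0.34490155]Traceback (most recent call last):
  File "<stdin>", line 5, in <module>
    return _quantile_unchecked(
        a, q, axis, out, overwrite_input, method, keepdims, weights)
    return _ureduce(a,
                    func=_quantile_ureduce_func,
    ...<5 lines>...
                    overwrite_input=overwrite_input,
                    method=method)
    r = func(a, **kwargs)
    result = _quantile(arr,
                       quantiles=q,
    ...<2 lines>...
                       out=out,
                       weights=wgt)
    slices_having_nans = np.isnan(arr[-1, ...])
                                  ~~~^^^^^^^^^
IndexError: index -1 is out of bounds for axis 0 with size 0
```

View pics/w1.png

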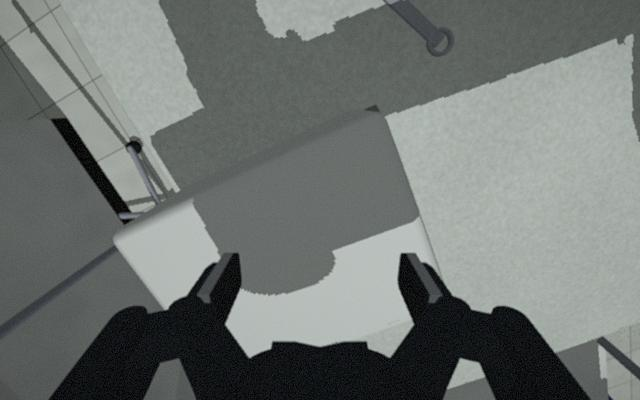

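The moves were refused, probably because every field is needed in each row. This picture only shows the start pose, with the fingers at (230,280) and (410,280) above an appliance. I'll resend with full rows.

Call:
move_arm([
  {"ax": 0, "ay": 0, "az": 0, "dx": -4.15, "dy": 0, "dz": 3.395, "hand": -1},
  {"ax": 0, "ay": 0, "az": 0, "dx": -4.15, "dy": 0, "dz": 3.395, "hand": -1},
  {"ax": 0, "ay": 0, "az": 0, "dx": -4.15, "dy": 0, "dz": 3.395, "hand": -1},
  {"ax": 0, "ay": 0, "az": 0, "dx": -4.15, "dy": 0, "dz": 3.395, "hand": -1},
  {"ax": 0, "ay": 0, "az": 0, "dx": -4.15, "dy": 0, "dz": 3.395, "hand": -1},
  {"ax": 0, "ay": 0, "az": 0, "dx": -4.15, "dy": 0, "dz": 3.395, "hand": -1},
  {"ax": 0, "ay": 0, "az": 0, "dx": -4.15, "dy": 0, "dz": 3.395, "hand": -1},
  {"ax": 0, "ay": 0, "az": 0, "dx": -4.15, "dy": 0, "dz": 3.395, "hand": -1},
], newtons=40)

```text
t: 1.2
tool_pos: [437.7, 162.1, 231.4]
tool_rot: [-1.571, 0.0, 2.72]
contact_force: [0.9, -0.7, -0.8]
gripper_width: 0.997
```

Call:
move_arm([
  {"ax": 0, "ay": 0, "az": 0, "dx": -4.15, "dy": 0, "dz": 3.395, "hand": -1},
  {"ax": 0, "ay": 0, "az": 0, "dx": -4.15, "dy": 0, "dz": 3.395, "hand": -1},
  {"ax": 0, "ay": 0, "az": 0, "dx": -4.15, "dy": 0, "dz": 3.395, "hand": -1},
  {"ax": 0, "ay": 0, "az": 0, "dx": -4.15, "dy": 0, "dz": 3.395, "hand": -1},
  {"ax": 0, "ay": 0, "az": 0, "dx": -4.15, "dy": 0, "dz": 3.395, "hand": -1},
  {"ax": 0, "ay": 0, "az": 0, "dx": -4.15, "dy": 0, "dz": 3.395, "hand": -1},
  {"ax": 0, "ay": 0, "az": 0, "dx": -4.15, "dy": 0, "dz": 3.395, "hand": -1},
  {"ax": 0, "ay": -3.4, "az": 0, "dx": -4.15, "dy": 0, "dz": 3.395, "hand": -1},
])

```text
t: 2.2
tool_pos: [629.6, -221.7, 231.0]
tool_rot: [-1.571, -0.0, 2.78]
contact_force: [0.3, 0.3, 1.6]
gripper_width: 0.994
```

```bash
python3 - <<'E'
from h import *
s=sensors.read_state();print(s['t'],s['joints'].round(2),s['tool_pos'],s['tool_rot'],s['contact_force'])
c=cam('wrist');save(c,'w1.png');W=world(c)
m=(W[...,2]>60)&(W[...,2]<110)&(abs(W[...,0]-629)<60)&(abs(W[...,1]+220)<60)
P=W[m];print(len(P),len(P) and np.percentile(P[:,2],[5,50,95]))
Q=P[P[:,2]>90]
if len(Q):r=cv2.minAreaRect(Q[:,:2].astype(np.float32));print(len(Q),Q.mean(0),r)
E
```

```text
2.2 [-0.04  0.22  0.28  0.   -1.63  1.25] [ 629.56693148 -221.71549844  231.00148632] [-1.57070290e+00 -2.76605697e-04  2.78046714e+00] [0.32265594 0.27817532 1.56834512]
485 [74.07245345 95.24580833 96.50756865]
419 [ 630.2358873  -220.6316118    95.25992409] ((629.729248046875, -220.30189514160156), (11.840630531311035, 39.4901237487793), 69.0236587524414)
```

View pics/w1.png

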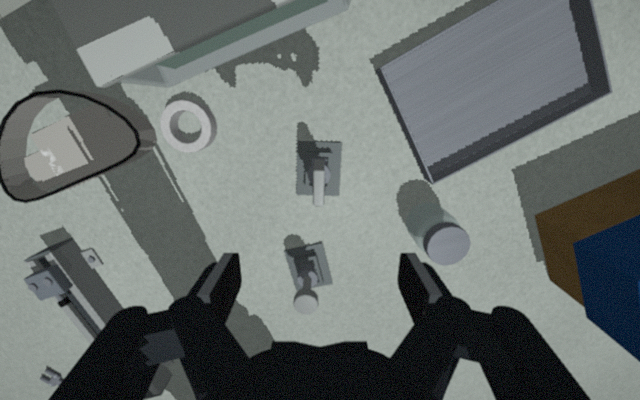

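The tab is at (319,185), between the fingers, and both cameras put it at (629.5,-220.5), -21°, top at 95. The round foot is at (306,300), clear. I'll descend to TCP z≈52.

Call:
move_arm([
  {"ax": 0, "ay": 0, "az": 0, "dx": 0, "dy": 4, "dz": -0.12, "hand": -1},
  {"ax": 0, "ay": 0, "az": 0, "dx": 0, "dy": 4, "dz": 0, "hand": -1},
  {"ax": 0, "ay": 0, "az": 0, "dx": 0, "dy": 4, "dz": 0, "hand": -1},
  {"ax": 0, "ay": 0, "az": 0, "dx": 0, "dy": 3, "dz": 0, "hand": -1},
  {"ax": 0, "ay": 0, "az": 0, "dx": 0, "dy": 2, "dz": 0, "hand": -1},
  {"ax": 0, "ay": 0, "az": 0, "dx": 0, "dy": 0.9, "dz": 0, "hand": -1},
  {"ax": 0, "ay": 0, "az": 0, "dx": 0, "dy": 0, "dz": 0, "hand": -1},
  {"ax": 0, "ay": 0, "az": 0, "dx": 0, "dy": 0, "dz": 0, "hand": 0.3},
], newtons=40)

```text
t: 3.25
tool_pos: [630.3, -219.1, 54.0]
tool_rot: [-1.571, 0.002, 2.779]
contact_force: [0.4, -0.1, 0.4]
gripper_width: 0.822
```

Call:
move_arm([
  {"ax": 0, "ay": 0, "az": 0, "dx": 0, "dy": 0, "dz": 0, "hand": 0.5},
  {"ax": 0, "ay": 0, "az": 0, "dx": 0, "dy": 0, "dz": 0, "hand": 0.6},
  {"ax": 0, "ay": 0, "az": 0, "dx": 0, "dy": 0, "dz": 0, "hand": 0.7},
  {"ax": 0, "ay": 0, "az": 0, "dx": 0, "dy": 0, "dz": 0, "hand": 1},
  {"ax": 0, "ay": 0, "az": 0, "dx": 0, "dy": 0, "dz": 0, "hand": 1},
  {"ax": 0, "ay": 0, "az": 0, "dx": 0, "dy": 0, "dz": 0, "hand": 1},
  {"ax": 0, "ay": 0, "az": 0, "dx": 0, "dy": 0, "dz": 0, "hand": 1},
  {"ax": 0, "ay": 0, "az": 0, "dx": 0, "dy": 0, "dz": 0, "hand": 1},
], newtons=40)

```text
t: 4.25
tool_pos: [629.5, -218.9, 52.4]
tool_rot: [-1.571, 0.0, 2.779]
contact_force: [-0.3, 0.7, 0.4]
gripper_width: 0.138
```

Gripped, opening 11.7 mm against a 12 mm tab. I'll lift, then carry it over the channel.

Call:
move_arm([
  {"ax": 0, "ay": 0, "az": 0, "dx": 0, "dy": -1, "dz": 0, "hand": 1},
  {"ax": 0, "ay": 0, "az": 0, "dx": 0, "dy": -2.5, "dz": 0, "hand": 1},
  {"ax": 0, "ay": 0, "az": 0, "dx": 0, "dy": -4, "dz": 0, "hand": 1},
  {"ax": 0, "ay": 0, "az": 0, "dx": 0, "dy": -3.5, "dz": 0, "hand": 1},
  {"ax": 0, "ay": 0, "az": 0, "dx": 1.45, "dy": 0, "dz": -1.935, "hand": 1},
  {"ax": 0, "ay": 0, "az": 0, "dx": 2.9, "dy": 0, "dz": -3.87, "hand": 1},
  {"ax": 0, "ay": 0, "az": 0, "dx": 2.9, "dy": 0, "dz": -3.87, "hand": 1},
  {"ax": 0, "ay": 0, "az": 0, "dx": 2.9, "dy": 0, "dz": -3.87, "hand": 1},
], newtons=60)

```text
t: 5.25
tool_pos: [582.0, -55.0, 162.8]
tool_rot: [-1.571, 0.0, 2.779]
contact_force: [0.4, -0.2, -0.2]
gripper_width: 0.13
```

Call:
move_arm([
  {"ax": 0, "ay": 0, "az": 0, "dx": 2.9, "dy": 0, "dz": -3.87, "hand": 1},
  {"ax": 0, "ay": 0, "az": 0, "dx": 2.9, "dy": 0, "dz": -3.87, "hand": 1},
  {"ax": 0, "ay": 0, "az": 0, "dx": 2.9, "dy": 0, "dz": -3.87, "hand": 1},
  {"ax": 0, "ay": 0, "az": 0, "dx": 2.9, "dy": 0, "dz": -3.87, "hand": 1},
  {"ax": 0, "ay": 0, "az": 0, "dx": 2.9, "dy": 0, "dz": -3.87, "hand": 1},
  {"ax": 0, "ay": -5, "az": 0, "dx": 1.45, "dy": 0, "dz": -1.935, "hand": 1},
  {"ax": 0, "ay": -10.1, "az": 0, "dx": 0, "dy": 0, "dz": 0, "hand": 1},
  {"ax": 0, "ay": -5.1, "az": 0, "dx": 0, "dy": 0, "dz": 0, "hand": 1},
], newtons=60)

```text
t: 6.25
tool_pos: [508.7, 199.8, 162.8]
tool_rot: [-1.571, 0.0, 3.137]
contact_force: [0.4, 0.0, -0.6]
gripper_width: 0.134
```

```bash
python3 - <<'E'
from h import *
s=sensors.read_state();print(s['t'],s['joints'].round(2),s['tool_pos'],s['tool_rot'],s['contact_force'],s['gripper_width'])
for n in('wrist','side','top'): c=cam(n);save(c,n+'2.png')
E
```

```text
6.25 [ 0.74 -0.1  -0.18  0.   -1.49  0.82] [508.68715281 199.80245253 162.79388688] [-1.57096310e+00  2.13665396e-04  3.13656587e+00] [ 0.39481623  0.03430772 -0.6471898 ] 0.13385436070596218
```

View pics/wrist2.png

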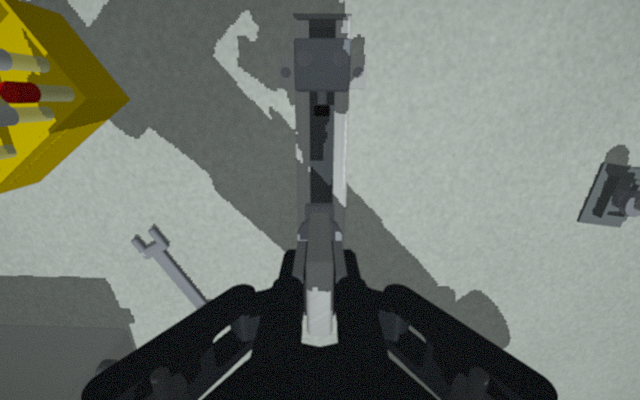

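The wrist view looks along the channel: slot at columns 308-335 from (320,110) down to (320,205), stop at (322,65), tab at (320,300) above the slot. Now I'll measure the slot line relative to the tab in this same view.

```bash
python3 - <<'E'
from h import *
c=load('wrist');W=world(c);g=cv2.cvtColor(c['color'],cv2.COLOR_RGB2GRAY)
for r in (130,150,170,185):
    print(r,'z',W[r,290:352:2,2].round(0).astype(int),'\n   g',g[r,290:352:2]); print('   y@41',plane(c,[[290,r],[320,r],[350,r]],41)[:,:2].round(1).tolist())
for r in (230,250,270,300,320,340):
    print(r,'z',W[r,290:352:3,2].round(0).astype(int),'y',W[r,290:352:3,1].round(0).astype(int))
m=(W[...,2]>100)&(W[...,2]<215)&(abs(W[...,0]-509)<30);P=W[m];print(len(P),P.mean(0))
t=load('top');T=world(t)
for n,Q in(('wrist',W),('top',T)):
  for lo,hi in((400,430),(430,460),(460,490),(525,545),(545,570),(590,640)):
    q=Q[(Q[...,0]>lo)&(Q[...,0]<hi)&(abs(Q[...,1]-198)<40)&(Q[...,2]>36)&(Q[...,2]<45)]
    if len(q)>5: y=np.sort(q[:,1]);print(n,lo,hi,len(q),y[[0,-1]].round(1),(y[0]+y[-1])/2)
E
```

```text
130 z [ 1  1  1 43 41 43 43 44 42 42 35 34 34 32 33 33 34 34 33 34 34 33 40 44
 42 43 43 43 43 42  3] 
   g [ 96  96  92  93  86  93  92  89  92  88  50  41  33  45  38  40  48  48
  75  75  74  76 143 173 172 172 165 181 185 175 180]
   y@41 [[569.5, 227.3], [569.3, 199.2], [569.2, 171.2]]
150 z [ 1  1  2 42 42 43 43 42 42 42 33 35 33 33 35 34 34 35 34 35 35 34 43 42
 43 43 43 43 44  1  2] 
   g [ 99  99 102 151 171 132  99  91  96  93  55  41  43  41  43  49  45  76
  79  77  83  83 162 171 177 174 173 195 180 177 177]
   y@41 [[550.8, 228.0], [550.6, 199.3], [550.5, 170.6]]
170 z [ 2  2  3  2 43 44 42 43 42 42 33 35 33 33 34 34 34 34 34 33 33 33 42 42
 42 44 43 44 44  3  2] 
   g [101  99  99  96  94  93  97  92  87 141 100  30  47  81  84  82  77  74
  75  80  75  93 175 175 182 174 179 199 176 181 180]
   y@41 [[531.3, 228.8], [531.1, 199.4], [531.0, 170.0]]
185 z [ 2  2  1  1 44 43 43 43 43 44 41 33 34 33 34 34 34 33 34 34 32 35 43 43
 43 42 43 42 44  2  2] 
   g [100  99 100  97  93  92  97  92  95  94  65  38  41  45  40  33  42  45
  35  50  44  86 179 179 182 179 181 189 14
[... 997 characters left out ...]
228   2   1   0   0   1   1   1   4   1   2   1   1 219 234
 243 243 244] y [209 208 208 208 226 222 218 213 209 205 200 196 192 188 183 179 193 193
 193 192 191]
7529 [517.88062881 200.21617956 192.66767081]
wrist 430 460 30 [174.  176.4] 175.1716567791955
wrist 460 490 310 [173.7 222.8] 198.2339631190387
wrist 525 545 536 [173.2 221.9] 197.5796862303199
wrist 545 570 749 [173.  222.2] 197.61897281990952
wrist 590 640 485 [173.7 222. ] 197.84866907177314
top 400 430 107 [174.2 223.3] 198.74538493965412
top 430 460 108 [173.1 222. ] 197.551227834764
top 460 490 109 [173.3 223.3] 198.33019663475613
top 545 570 25 [173.4 197. ] 185.20212739953635
top 590 640 51 [172.6 217.2] 194.87323348709535
```

```bash
cat > slot.py <<'E'
from h import *
def runs(c,W,rows,zlo,zhi,inside,ref=320,half=45):
    out=[]
    for r in rows:
        z=W[r,:,2]; ok=(z>zlo)&(z<zhi)
        if not ok[ref]: continue
        a=ref
        while ok[a-1]: a-=1
        b=ref
        while ok[b+1]: b+=1
        if b-a<half: out.append((r,a-.5,b+.5))
    return np.array(out)
def line(c,o,z):
    A=plane(c,o[:,[1,0]],z);B=plane(c,o[:,[2,0]],z);M=(A+B)/2
    w=abs(A-B)[:,1];k=abs(w-np.median(w))<1.5;M=M[k]
    p=np.polyfit(M[:,0],M[:,1],1);return p,w[k].mean(),M[:,0].min(),M[:,0].max(),len(M)
if __name__=='__main__':
    c=load('wrist');W=world(c)
    p,w,a,b,n=line(c,runs(c,W,range(120,200),25,38.5,1),41);print('slot depth',p[0]*57.3,np.polyval(p,[a,510,b]),w,a,b,n)
    p,w,a,b,n=line(c,runs(c,W,range(285,330),203,209,1),206);print('tab top',p[0]*57.3,np.polyval(p,[a,509,b]),w,a,b,n)
    g=cv2.GaussianBlur(cv2.cvtColor(c['color'],cv2.COLOR_RGB2GRAY),(1,5),0).astype(float)
    L=[];R=[];ra=range(125,200)
    for r in ra:
        d=np.diff(g[r]);L.append([r,302+np.argmin(d[302:316])+.5]);R.append([r,326+np.argmax(d[326:342])+.5])
    L=np.array(L);R=np.array(R);A=plane(c,L[:,::-1]+[.0,0],41);B=plane(c,R[:,::-1],41)
    print('grey edges',np.median(A[:,1]),np.median(B[:,1]),(np.median(A[:,1])+np.median(B[:,1]))/2)
    for rr in (215,222,228,234): print(rr,W[rr,295:346:2,2].round(0).astype(int))
E
python3 slot.py
```

```text
slot depth -0.23201714971860304 [197.97504181 197.93898746 197.66198528] 22.866853155403437 501.09585516135417 578.4097057179987 71
tab top -0.6434860314062314 [200.28531814 200.11805462 200.01335076] 11.76516362600762 494.10581577147565 518.3234830790836 42
grey edges 209.3395842484304 187.02393231677152 198.18175828260098
215 [  1   2  43  43  43  43 130 129 150 152 152 154 153 153 153 152 152 149
 129 130  42  43  42  42  43  43]
222 [  1   2  44  43 141 142 145 146 163 163 164 163 164 163 163 161 163 162
 146 144 142  42  41  42  43  43]
228 [  1   2 140 146 146 146 147 167 171 171 171 172 172 172 171 172 171 171
 145 146 146 145 145  42  44   2]
234 [  1   2 145 147 146 146 145 178 179 179 177 178 178 178 179 178 178 177
 146 146 146 146 146 146  42   2]
```

The slot line is at y=198.0 and the tab at y=200.1, so I shift 2.1 mm and go down to just above the lips.

Call:
move_arm([
  {"ax": 0, "ay": 0, "az": 0, "dx": 0, "dy": 1, "dz": 0.2, "hand": 1},
  {"ax": 0, "ay": 0, "az": 0, "dx": 0, "dy": 2, "dz": 0, "hand": 1},
  {"ax": 0, "ay": 0, "az": 0, "dx": 0, "dy": 2, "dz": 0, "hand": 1},
  {"ax": 0, "ay": 0, "az": 0, "dx": 0, "dy": 1.4, "dz": 0, "hand": 1},
  {"ax": 0, "ay": 0, "az": 0, "dx": 0, "dy": 0.7, "dz": 0, "hand": 1},
  {"ax": 0, "ay": 0, "az": 0, "dx": 0, "dy": 0, "dz": 0, "hand": 1},
  {"ax": 0, "ay": 0, "az": 0, "dx": 0, "dy": 0, "dz": 0, "hand": 1},
  {"ax": 0, "ay": 0, "az": 0, "dx": 0, "dy": 0, "dz": 0, "hand": 1},
], newtons=60)

```text
t: 7.4
tool_pos: [509.2, 197.5, 92.1]
tool_rot: [-1.571, 0.001, 3.132]
contact_force: [-0.4, 0.1, -1.5]
gripper_width: 0.135
```

```bash
python3 - <<'E'
from slot import *
s=sensors.read_state();print(s['t'],s['tool_pos'],s['tool_rot'],s['contact_force'],s['gripper_width'])
c=cam('wrist');save(c,'w3.png');W=world(c)
for r in range(60,345,15): print(r,W[r,270:371:5,2].round(0).astype(int))
m=cv2.resize(cv2.imread('pics/w3.png')[0:360,220:420],None,fx=1.6,fy=1.6);cv2.imwrite('pics/w3c.png',m)
E
```

```text
7.4 [509.23247692 197.51813701  92.05057475] [-1.57143027e+00  1.02758357e-03  3.13168637e+00] [-0.43674882  0.05699465 -1.5033073 ] 0.1353674690547144
60 [10 10 59 61 60 61 61 61 61 61 61 61 60 61 61 61 60 59  9  9 11]
75 [ 6  7 60 59 61 61 60 61 60 62 61 60 60 61 61 60 61 60  6  6  5]
90 [ 2  1  2 42 43 42 42 33 33 54 56 53 32 34 42 42 42 42  2  3  1]
105 [ 1  3  2 43 42 42 41 35 34 33 34 34 33 33 43 43 42  2  1  1  3]
120 [ 2  2  1 43 44 44 42 34 56 58 59 56 33 33 42 42 42  1  1  3  0]
135 [ 0  2  3 43 42 42 42 33 33 34 34 33 34 34 43 43 43  2  2  0  2]
150 [  3   0   2  42  42  42 236  33  34  33  34  33  33  33  43  42  42   2
   1   2   1]
165 [ 3  1  1 42 43 43 42 34 34 33 33 33 33 38 42 43 42  2  1  1  2]
180 [ 1  2  1  2 43 42 43 33 34 34 33 34 33 41 43 43 42  1  1  1  2]
195 [ 2  1  1  2 42 42 44 34 32 34 35 34 34 43 42 43 43  2  1  1  3]
210 [ 1  2  2  2 42 43 42 34 59 57 57 58 58 44 43 44 43  2  2  2  2]
225 [ 1  2  2  2 42 43 43 75 95 95 96 97 92 75 43 42 42  1  2  2  1]
240 [  2   2   0   2  43  43  74  76 114 115 115 115 113  75  75  42  43   2
   2   2   1]
255 [  2   2   1 107 106 106 114 114 129 129 129 129 127 113 113 106 107 106
   1   2   2]
270 [  2   1 120 121 120 126 126 127 136 136 135 135 136 125 126 127 121 121
   2   1   2]
285 [  1 141 140 141 140 139 139 132 136 135 135 136 135 130 140 140 140 140
 139 140   1]
300 [148 149 149 149 149 148 147 131 135 136 135 135 136 131 148 149 149 236
 148 149 143]
315 [162 162 162 162 163 162 141  42 136 135 135 135 134  43 158 163 162 162
 162 162 162]
330 [169 167 168 168 169 170 143  42 134 135 135 135 135  42 161 169 169 168
 167 168 169]
```

View pics/w3c.png

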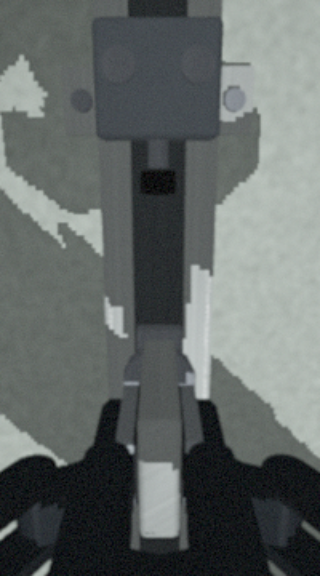

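The crop shows the head at (160,335) aligned over the slot, the set screw at (158,150), and the buffer face at (158,193). Measuring again from here.

```bash
python3 - <<'E'
from slot import *
c=load('wrist');W=world(c)
p,w,a,b,n=line(c,runs(c,W,range(135,205),25,38.5,1),41);print('slot',p[0]*57.3,np.polyval(p,[a,509,b]),w,a,b,n)
p,w,a,b,n=line(c,runs(c,W,range(272,335),132.5,138,1),135);print('tab',p[0]*57.3,np.polyval(p,[a,509,b]),w,a,b,n)
m=(W[...,2]>73)&(W[...,2]<78)&(abs(W[...,0]-515)<25)&(abs(W[...,1]-198)<18);P=W[m];y=np.sort(P[:,1]);print('flange',y[[2,-3]],y[[2,-3]].mean(),P[:,0].max(),P[:,2].mean())
m=(W[...,2]>52)&(W[...,2]<60)&(W[...,0]>540)&(W[...,0]<600)&(abs(W[...,1]-198)<7);P=W[m];print('buffer x',np.percentile(P[:,0],[1,5,50,99]),P[:,1].mean())
m=(W[...,2]>58.5)&(W[...,2]<64)&(W[...,0]>570)&(abs(W[...,1]-198)<30);P=W[m];print('stop',np.percentile(P,[1,50,99],axis=0))
m=(W[...,2]>133)&(W[...,2]<138)&(abs(W[...,0]-509)<30)&(abs(W[...,1]-198)<7);P=W[m];print('tab x',np.percentile(P[:,0],[1,99]))
E
```

```text
slot -0.6455331295898369 [198.07461442 198.23817814 197.52162038] 22.82983150308346 523.518544110429 572.6044186569364 59
tab -0.7888726797271373 [198.10624062 197.87195953 197.64904631] 11.79827405823888 491.98292384125364 525.1913676232007 57
flange [183.29414824 212.26090782] 197.77752802779364 529.4316857935786 75.15070197022766
buffer x [582.86073224 583.46611682 589.47699488 599.96833475] 197.49271458226798
stop [[603.05217808 175.33360415  58.74770729]
 [622.74709253 197.58133957  60.64107671]
 [642.38235473 219.89587504  63.89679518]]
tab x [491.03064225 529.74621093]
```

Foot and slot agree within 0.3 mm, and the buffer face is at x≈583. I'll descend slowly into the slot, to TCP z≈73.

Call:
move_arm([
  {"ax": 0, "ay": 0, "az": 0, "dx": 0, "dy": 0.6, "dz": -0.03, "hand": 1},
  {"ax": 0, "ay": 0, "az": 0, "dx": 0, "dy": 0.3, "dz": 0, "hand": 1},
  {"ax": 0, "ay": 0, "az": 0, "dx": 0, "dy": 0.2, "dz": 0, "hand": 1},
  {"ax": 0, "ay": 0, "az": 0, "dx": 0, "dy": 0.2, "dz": 0, "hand": 1},
  {"ax": 0, "ay": 0, "az": 0, "dx": 0, "dy": 0.2, "dz": 0, "hand": 1},
  {"ax": 0, "ay": 0, "az": 0, "dx": 0, "dy": 0.2, "dz": 0, "hand": 1},
  {"ax": 0, "ay": 0, "az": 0, "dx": 0, "dy": 0.2, "dz": 0, "hand": 1},
  {"ax": 0, "ay": 0, "az": 0, "dx": 0, "dy": 0, "dz": 0, "hand": 1},
], newtons=60)

```text
t: 8.45
tool_pos: [509.0, 197.6, 72.7]
tool_rot: [-1.571, 0.0, 3.132]
contact_force: [-2.3, 0.1, 4.0]
gripper_width: 0.133
```

```bash
python3 - <<'E'
from slot import *
s=sensors.read_state();print(s['t'],s['tool_pos'],s['tool_rot'],s['contact_force'],s['torque'],s['gripper_width'])
c=cam('wrist');W=world(c)
p,w,a,b,n=line(c,runs(c,W,range(272,335),112,120,1),116);print('tab',p[0]*57.3,np.polyval(p,[a,509,b]),w,n)
q=W[275:330,310:328,2];print(np.median(q))
m=(W[...,2]>50)&(W[...,2]<60)&(abs(W[...,0]-515)<25)&(abs(W[...,1]-198)<18);print('flange z',np.median(W[m][:,2]),m.sum())
m=(abs(W[...,2]-42.5)<3)&(abs(W[...,0]-545)<15)&(abs(W[...,1]-198)<25);print('lip z',np.median(W[m][:,2]))
E
```

```text
8.45 [508.99006662 197.62653967  72.70550589] [-1.57072344e+00  3.80924937e-04  3.13184545e+00] [-2.27281643  0.07873173  4.01434601] [-0.14817199  0.71066758  0.04537289] 0.13289067899280044
tab -0.8214342672788421 [198.23717529 197.9951271  197.76247043] 11.850742239741319 59
115.83434175409263
flange z 55.76567137339387 422
lip z 42.590345390039474
```

The head is on the strip at about 29 with 4 N. I'll press 2 mm further and turn 90°.

Call:
move_arm([
  {"ax": 0, "ay": 0, "az": 0, "dx": 0, "dy": 0.1, "dz": 0, "hand": 1},
  {"ax": 0, "ay": 0, "az": 0, "dx": 0, "dy": 0.1, "dz": -0.03, "hand": 1},
  {"ax": 0, "ay": 0, "az": 0, "dx": 0, "dy": 0, "dz": 0, "hand": 1},
  {"ax": 0, "ay": 5, "az": 0, "dx": 0, "dy": 0, "dz": 0, "hand": 1},
  {"ax": 0, "ay": 5, "az": 0, "dx": 0, "dy": 0, "dz": -0.05, "hand": 1},
  {"ax": 0, "ay": 5, "az": 0, "dx": 0, "dy": 0, "dz": 0, "hand": 1},
  {"ax": 0, "ay": 5, "az": 0, "dx": 0, "dy": 0, "dz": 0, "hand": 1},
  {"ax": 0, "ay": 5, "az": 0, "dx": 0, "dy": 0, "dz": 0, "hand": 1},
], newtons=60)

```text
t: 9.5
tool_pos: [509.9, 198.9, 71.1]
tool_rot: [-1.573, 0.002, 2.693]
contact_force: [0.5, 0.3, 4.9]
gripper_width: 0.132
```

```bash
python3 - <<'E'
from h import *
s=sensors.read_state();print(s['t'],s['tool_pos'],s['tool_rot'],s['contact_force'],s['torque'],s['gripper_width'])
c=cam('wrist');W=world(c)
v=(abs(W[...,0]-509)<25)&(abs(W[...,1]-198)<25)
q=W[v&(W[...,2]>111)&(W[...,2]<118)];r=cv2.minAreaRect(q[:,:2].astype(np.float32));print(len(q),r,np.median(q[:,2]))
E
```

```text
9.5 [509.93412984 198.90280439  71.07171569] [-1.57296267e+00  1.79317463e-03  2.69269894e+00] [0.53146373 0.30803972 4.90289215] [-0.01396082 -0.2067016   0.02514488] 0.13187357919847273
2625 ((517.7452392578125, 200.17564392089844), (46.496978759765625, 39.602813720703125), 24.008197784423828) 114.1642054322842
```

It is turning freely with low torque. I'll continue with the remaining 65°.

Call:
move_arm([
  {"ax": 0, "ay": 10, "az": 0, "dx": 0, "dy": 0, "dz": 0, "hand": 1},
  {"ax": 0, "ay": 10, "az": 0, "dx": 0, "dy": 0, "dz": 0, "hand": 1},
  {"ax": 0, "ay": 10, "az": 0, "dx": 0, "dy": 0, "dz": 0, "hand": 1},
  {"ax": 0, "ay": 10, "az": 0, "dx": 0, "dy": 0, "dz": 0, "hand": 1},
  {"ax": 0, "ay": 10, "az": 0, "dx": 0, "dy": 0, "dz": 0, "hand": 1},
  {"ax": 0, "ay": 10, "az": 0, "dx": 0, "dy": 0, "dz": 0, "hand": 1},
  {"ax": 0, "ay": 5, "az": 0, "dx": 0, "dy": 0, "dz": 0, "hand": 1},
  {"ax": 0, "ay": 0, "az": 0, "dx": 0, "dy": 0, "dz": 0, "hand": 1},
], newtons=60)

```text
t: 10.55
tool_pos: [509.8, 198.7, 70.9]
tool_rot: [-1.573, -0.001, 1.563]
contact_force: [1.6, -0.6, 5.3]
gripper_width: 0.128
```

```bash
python3 - <<'E'
from h import *
s=sensors.read_state();print(s['t'],s['tool_pos'],s['tool_rot'],s['contact_force'],s['torque'],s['gripper_width'])
c=cam('wrist');save(c,'w4.png');c=cam('side');save(c,'s4.png');t=cam('top');save(t,'t4.png')
a=cv2.imread('pics/w4.png');b=cv2.resize(cv2.imread('pics/s4.png')[130:230,190:350],None,fx=2,fy=2)
cv2.imwrite('pics/c4.png',np.vstack([a,cv2.copyMakeBorder(b,0,0,0,320,cv2.BORDER_CONSTANT)]))
E
```

```text
10.55 [509.75415593 198.67497301  70.91980837] [-1.57281220e+00 -7.11071939e-04  1.56282813e+00] [ 1.63810002 -0.55797736  5.25711956] [-0.09262669 -0.66476852  0.01278522] 0.12806426495463302
```

View pics/c4.png

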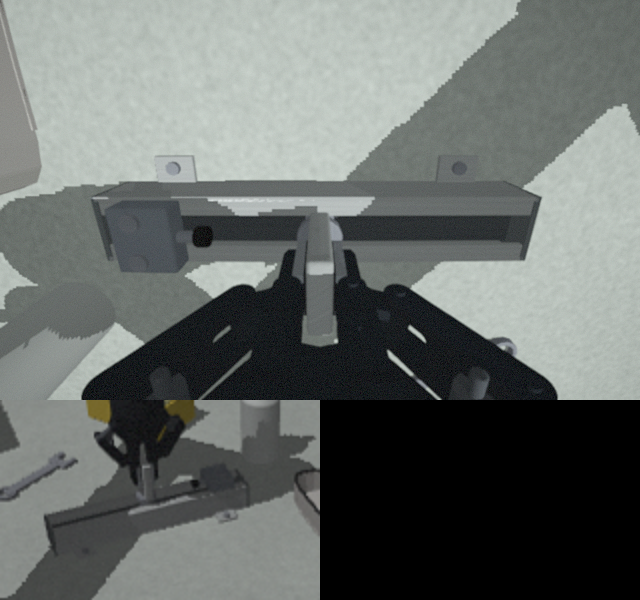

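The head is crosswise: the wrist view shows the flange at (322,232), the slot running left to right, and the buffer at (203,237) towards +x. I'll ease up 0.7 mm and slide 50 mm towards the stop.

Call:
move_arm([
  {"ax": 0, "ay": 0, "az": 0, "dx": 0, "dy": -0.07, "dz": -0.3, "hand": 1},
  {"ax": 0, "ay": 0, "az": 0, "dx": 0, "dy": 0, "dz": -0.7, "hand": 1},
  {"ax": 0, "ay": 0, "az": 0, "dx": 0, "dy": 0, "dz": -1, "hand": 1},
  {"ax": 0, "ay": 0, "az": 0, "dx": 0, "dy": 0, "dz": -1, "hand": 1},
  {"ax": 0, "ay": 0, "az": 0, "dx": 0, "dy": 0, "dz": -1, "hand": 1},
  {"ax": 0, "ay": 0, "az": 0, "dx": 0, "dy": 0, "dz": -0.7, "hand": 1},
  {"ax": 0, "ay": 0, "az": 0, "dx": 0, "dy": 0, "dz": -0.3, "hand": 1},
  {"ax": 0, "ay": 0, "az": 0, "dx": 0, "dy": 0, "dz": 0, "hand": 1},
], newtons=60)

```text
t: 11.7
tool_pos: [559.4, 197.8, 71.1]
tool_rot: [-1.572, 0.0, 1.561]
contact_force: [-0.0, -0.6, 5.0]
gripper_width: 0.133
```

```bash
python3 - <<'E'
from h import *
s=sensors.read_state();print(s['t'],s['tool_pos'],s['tool_rot'],s['contact_force'],s['torque'],s['gripper_width'])
c=cam('wrist');save(c,'w5.png');W=world(c);X,Y,Z=W[...,0],W[...,1],W[...,2]
def f(n,m,ax):
    P=W[m];print(n,m.sum(),np.percentile(P[:,ax],[1,50,99]).round(1),np.median(P[:,2]).round(1))
x0=s['tool_pos'][0]
f('tab y',(abs(X-x0)<5)&(Z>110)&(Z<118),1)
f('tab x',(abs(Y-195)<25)&(abs(X-x0)<7)&(Z>111)&(Z<118),0)
fl=(abs(X-x0)<20)&(abs(Y-198)<25)&(Z>51.5)&(Z<58);f('flange x',fl,0);f('flange y',fl,1)
f('buffer x',(X>x0+17)&(X<604)&(abs(Y-198)<10)&(Z>48)&(Z<62),0)
f('lips y',(abs(X-480)<30)&(abs(Y-198)<30)&(Z>38)&(Z<47),1)
f('slot y',(abs(X-480)<30)&(abs(Y-198)<15)&(Z>25)&(Z<38),1)
E
```

```text
11.7 [559.41512831 197.78784211  71.12460993] [-1.57158380e+00  1.73179955e-04  1.56076489e+00] [-0.01352103 -0.57929191  5.04347518] [-0.30639007  0.26151783 -0.0258905 ] 0.13304410017437399
tab y 1750 [177.9 194.9 217.2] 114.2
tab x 2049 [552.9 559.6 565.5] 114.1
flange x 403 [545.2 558.6 573.6] 54.2
flange y 403 [178.2 192.5 199.1] 54.2
buffer x 686 [582.4 592.6 603.9] 55.8
lips y 3342 [173.9 186.1 222.7] 42.5
slot y 2005 [192.8 202.5 212.8] 29.3
```

The gap is about 8.5 mm, with y centred within 1 mm. I'll approach in small steps and watch Fx.

Call:
move_arm([
  {"ax": 0, "ay": 0, "az": 0, "dx": 0, "dy": 0, "dz": -0.2, "hand": 1},
  {"ax": 0, "ay": 0, "az": 0, "dx": 0, "dy": 0, "dz": -0.2, "hand": 1},
  {"ax": 0, "ay": 0, "az": 0, "dx": 0, "dy": 0, "dz": -0.1, "hand": 1},
  {"ax": 0, "ay": 0, "az": 0, "dx": 0, "dy": 0, "dz": -0.1, "hand": 1},
  {"ax": 0, "ay": 0, "az": 0, "dx": 0, "dy": 0, "dz": -0.1, "hand": 1},
  {"ax": 0, "ay": 0, "az": 0, "dx": 0, "dy": 0, "dz": 0, "hand": 1},
  {"ax": 0, "ay": 0, "az": 0, "dx": 0, "dy": 0, "dz": 0, "hand": 1},
  {"ax": 0, "ay": 0, "az": 0, "dx": 0, "dy": 0, "dz": 0, "hand": 1},
])

```text
t: 12.75
tool_pos: [566.0, 197.9, 71.1]
tool_rot: [-1.571, -0.0, 1.561]
contact_force: [-2.3, -0.9, 4.7]
gripper_width: 0.129
```

Call:
move_arm([
  {"ax": 0, "ay": 0, "az": 0, "dx": 0, "dy": 0, "dz": -0.05, "hand": 1},
  {"ax": 0, "ay": 0, "az": 0, "dx": 0, "dy": 0, "dz": 0, "hand": 1},
  {"ax": 0, "ay": 0, "az": 0, "dx": 0, "dy": 0, "dz": -0.05, "hand": 1},
  {"ax": 0, "ay": 0, "az": 0, "dx": 0, "dy": 0, "dz": 0, "hand": 1},
  {"ax": 0, "ay": 0, "az": 0, "dx": 0, "dy": 0, "dz": 0, "hand": 1},
  {"ax": 0, "ay": 0, "az": 0, "dx": 0, "dy": 0, "dz": 0, "hand": 1},
  {"ax": 0, "ay": 0, "az": 0, "dx": 0, "dy": 0, "dz": 0, "hand": 1},
  {"ax": 0, "ay": 0, "az": 0, "dx": 0, "dy": 0, "dz": 0, "hand": 1},
])

```text
t: 13.75
tool_pos: [567.0, 197.8, 71.0]
tool_rot: [-1.571, 0.0, 1.561]
contact_force: [-2.7, 0.7, 4.1]
gripper_width: 0.136
```

Call:
move_arm([
  {"ax": 0, "ay": 0, "az": 0, "dx": 0, "dy": 0, "dz": -0.05, "hand": 1},
  {"ax": 0, "ay": 0, "az": 0, "dx": 0, "dy": 0, "dz": 0, "hand": 1},
  {"ax": 0, "ay": 0, "az": 0, "dx": 0, "dy": 0, "dz": -0.05, "hand": 1},
  {"ax": 0, "ay": 0, "az": 0, "dx": 0, "dy": 0, "dz": 0, "hand": 1},
  {"ax": 0, "ay": 0, "az": 0, "dx": 0, "dy": 0, "dz": 0, "hand": 1},
  {"ax": 0, "ay": 0, "az": 0, "dx": 0, "dy": 0, "dz": 0, "hand": 1},
  {"ax": 0, "ay": 0, "az": 0, "dx": 0, "dy": 0, "dz": 0, "hand": 1},
  {"ax": 0, "ay": 0, "az": 0, "dx": 0, "dy": 0, "dz": 0, "hand": 1},
])

```text
t: 14.75
tool_pos: [567.8, 197.8, 71.0]
tool_rot: [-1.57, 0.0, 1.561]
contact_force: [-4.3, 0.8, 4.4]
gripper_width: 0.134
```

```bash
python3 - <<'E'
from h import *
F=[]
for i in range(6):
    s=sensors.read_state();F.append(np.r_[s['contact_force'],s['tool_pos'][0]]);optics.read_camera('top')
print(np.mean(F,0).round(2),np.std(F,0).round(2))
E
```

```text
[-4.3800e+00  3.8000e-01  4.8500e+00  5.6778e+02] [0.36 0.33 0.29 0.01]
```

Call:
move_arm([
  {"ax": 0, "ay": 0, "az": 0, "dx": 0, "dy": 0, "dz": -0.05, "hand": 1},
  {"ax": 0, "ay": 0, "az": 0, "dx": 0, "dy": 0, "dz": 0, "hand": 1},
  {"ax": 0, "ay": 0, "az": 0, "dx": 0, "dy": 0, "dz": 0, "hand": 1},
  {"ax": 0, "ay": 0, "az": 0, "dx": 0, "dy": 0, "dz": 0, "hand": 1},
  {"ax": 0, "ay": 0, "az": 0, "dx": 0, "dy": 0, "dz": 0, "hand": 1},
  {"ax": 0, "ay": 0, "az": 0, "dx": 0, "dy": 0, "dz": 0, "hand": 1},
  {"ax": 0, "ay": 0, "az": 0, "dx": 0, "dy": 0, "dz": 0, "hand": 1},
  {"ax": 0, "ay": 0, "az": 0, "dx": 0, "dy": 0, "dz": 0, "hand": 1},
])

```text
t: 16.05
tool_pos: [568.1, 197.7, 71.0]
tool_rot: [-1.57, 0.0, 1.561]
contact_force: [-5.6, 0.5, 5.8]
gripper_width: 0.132
```

```bash
cat > f.py <<'E'
from h import *
F=[]
for i in range(4):
    s=sensors.read_state();F.append(np.r_[s['contact_force'],s['tool_pos'],s['torque']]);optics.read_camera('top')
print(s['t'],np.mean(F,0).round(2))
E
python3 f.py
```

```text
16.2 [-5.4600e+00  2.9000e-01  5.6500e+00  5.6810e+02  1.9776e+02  7.0960e+01
  2.0000e-02  1.9300e+00 -3.0000e-02]
```

Call:
move_arm([
  {"ax": 0, "ay": 0, "az": 0, "dx": 0, "dy": 0, "dz": -0.05, "hand": 1},
  {"ax": 0, "ay": 0, "az": 0, "dx": 0, "dy": 0, "dz": 0, "hand": 1},
  {"ax": 0, "ay": 0, "az": 0, "dx": 0, "dy": 0, "dz": 0, "hand": 1},
  {"ax": 0, "ay": 0, "az": 0, "dx": 0, "dy": 0, "dz": 0, "hand": 1},
  {"ax": 0, "ay": 0, "az": 0, "dx": 0, "dy": 0, "dz": 0, "hand": 1},
  {"ax": 0, "ay": 0, "az": 0, "dx": 0, "dy": 0, "dz": 0, "hand": 1},
  {"ax": 0, "ay": 0, "az": 0, "dx": 0, "dy": 0, "dz": 0, "hand": 1},
  {"ax": 0, "ay": 0, "az": 0, "dx": 0, "dy": 0, "dz": 0, "hand": 1},
])

```text
t: 17.25
tool_pos: [568.4, 197.8, 70.9]
tool_rot: [-1.57, 0.0, 1.561]
contact_force: [-5.5, -0.3, 5.8]
gripper_width: 0.133
```

```bash
python3 f.py
```

```text
17.4 [-5.9300e+00 -1.0000e-02  5.8900e+00  5.6836e+02  1.9777e+02  7.0930e+01
  4.0000e-02  2.3200e+00 -2.0000e-02]
```

Call:
move_arm([
  {"ax": 0, "ay": 0, "az": 0, "dx": 0, "dy": 0, "dz": -0.05, "hand": 1},
  {"ax": 0, "ay": 0, "az": 0, "dx": 0, "dy": 0, "dz": 0, "hand": 1},
  {"ax": 0, "ay": 0, "az": 0, "dx": 0, "dy": 0, "dz": -0.05, "hand": 1},
  {"ax": 0, "ay": 0, "az": 0, "dx": 0, "dy": 0, "dz": 0, "hand": 1},
  {"ax": 0, "ay": 0, "az": 0, "dx": 0, "dy": 0, "dz": 0, "hand": 1},
  {"ax": 0, "ay": 0, "az": 0, "dx": 0, "dy": 0, "dz": 0, "hand": 1},
  {"ax": 0, "ay": 0, "az": 0, "dx": 0, "dy": 0, "dz": 0, "hand": 1},
  {"ax": 0, "ay": 0, "az": 0, "dx": 0, "dy": 0, "dz": 0, "hand": 1},
])

```text
t: 18.45
tool_pos: [568.9, 197.8, 70.9]
tool_rot: [-1.569, 0.001, 1.561]
contact_force: [-8.4, -0.1, 7.8]
gripper_width: 0.133
```

```bash
python3 f.py
```

```text
18.6 [-8.4700e+00  2.1000e-01  7.4400e+00  5.6891e+02  1.9775e+02  7.0910e+01
  1.1000e-01  3.1100e+00  1.0000e-02]
```

Call:
move_arm([
  {"ax": 0, "ay": 0, "az": 0, "dx": 0, "dy": 0, "dz": -0.05, "hand": 1},
  {"ax": 0, "ay": 0, "az": 0, "dx": 0, "dy": 0, "dz": 0, "hand": 1},
  {"ax": 0, "ay": 0, "az": 0, "dx": 0, "dy": 0, "dz": -0.05, "hand": 1},
  {"ax": 0, "ay": 0, "az": 0, "dx": 0, "dy": 0, "dz": 0, "hand": 1},
  {"ax": 0, "ay": 0, "az": 0, "dx": 0, "dy": 0, "dz": 0, "hand": 1},
  {"ax": 0, "ay": 0, "az": 0, "dx": 0, "dy": 0, "dz": 0, "hand": 1},
  {"ax": 0, "ay": 0, "az": 0, "dx": 0, "dy": 0, "dz": 0, "hand": 1},
  {"ax": 0, "ay": 0, "az": 0, "dx": 0, "dy": 0, "dz": 0, "hand": 1},
])

```text
t: 19.65
tool_pos: [569.5, 197.7, 70.9]
tool_rot: [-1.568, 0.001, 1.561]
contact_force: [-10.9, 0.7, 8.4]
gripper_width: 0.131
```

```bash
python3 f.py; python3 - <<'E'
from h import *
c=cam('wrist');save(c,'w6.png')
cv2.imwrite('pics/w6c.png',cv2.resize(cv2.imread('pics/w6.png')[170:360,180:400],None,fx=3,fy=3,interpolation=cv2.INTER_CUBIC))
E
```

```text
19.8 [-1.0690e+01  3.0000e-01  8.5700e+00  5.6945e+02  1.9773e+02  7.0890e+01
  1.2000e-01  3.9200e+00 -0.0000e+00]
```

View pics/w6c.png

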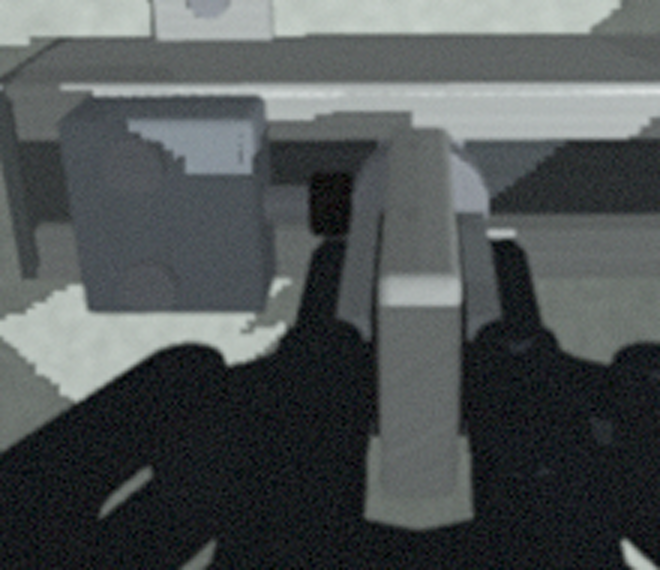

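The flange bears on the buffer at (345,200) in the crop. Fx is -10.7 N, rising steadily since contact at about 567.5, so the buffer carries roughly 7-9 N and has done so for over 0.5 s. Now I'll ease the foot up to the lips.

Call:
move_arm([
  {"ax": 0, "ay": 0, "az": 0, "dx": 0, "dy": -0.05, "dz": 0, "hand": 1},
  {"ax": 0, "ay": 0, "az": 0, "dx": 0, "dy": 0, "dz": 0, "hand": 1},
  {"ax": 0, "ay": 0, "az": 0, "dx": 0, "dy": -0.05, "dz": 0, "hand": 1},
  {"ax": 0, "ay": 0, "az": 0, "dx": 0, "dy": 0, "dz": 0, "hand": 1},
  {"ax": 0, "ay": 0, "az": 0, "dx": 0, "dy": 0, "dz": 0, "hand": 1},
  {"ax": 0, "ay": 0, "az": 0, "dx": 0, "dy": 0, "dz": 0, "hand": 1},
  {"ax": 0, "ay": 0, "az": 0, "dx": 0, "dy": 0, "dz": 0, "hand": 1},
  {"ax": 0, "ay": 0, "az": 0, "dx": 0, "dy": 0, "dz": 0, "hand": 1},
])

```text
t: 20.9
tool_pos: [569.4, 197.7, 71.1]
tool_rot: [-1.567, 0.001, 1.561]
contact_force: [-8.6, 0.9, 4.9]
gripper_width: 0.132
```

```bash
python3 f.py
```

```text
21.05 [-8.4600e+00  9.0000e-01  4.8900e+00  5.6942e+02  1.9772e+02  7.1120e+01
  2.3000e-01  3.1900e+00  1.0000e-02]
```

Call:
move_arm([
  {"ax": 0, "ay": 0, "az": 0, "dx": 0, "dy": -0.05, "dz": 0, "hand": 1},
  {"ax": 0, "ay": 0, "az": 0, "dx": 0, "dy": 0, "dz": 0, "hand": 1},
  {"ax": 0, "ay": 0, "az": 0, "dx": 0, "dy": -0.05, "dz": 0, "hand": 1},
  {"ax": 0, "ay": 0, "az": 0, "dx": 0, "dy": 0, "dz": 0, "hand": 1},
  {"ax": 0, "ay": 0, "az": 0, "dx": 0, "dy": 0, "dz": 0, "hand": 1},
  {"ax": 0, "ay": 0, "az": 0, "dx": 0, "dy": 0, "dz": 0, "hand": 1},
  {"ax": 0, "ay": 0, "az": 0, "dx": 0, "dy": 0, "dz": 0, "hand": 1},
  {"ax": 0, "ay": 0, "az": 0, "dx": 0, "dy": 0, "dz": 0, "hand": 1},
])

```text
t: 22.1
tool_pos: [569.4, 197.7, 71.3]
tool_rot: [-1.567, 0.001, 1.561]
contact_force: [-6.2, 1.2, 2.0]
gripper_width: 0.133
```

```bash
python3 f.py;python3 - <<'E'
from h import *
c=cam('wrist');W=world(c);X,Y,Z=W[...,0],W[...,1],W[...,2]
m=(abs(X-569)<5)&(Z>110)&(Z<119);P=W[m];print('tab top z',np.median(P[:,2]),'y',np.percentile(P[:,1],[1,99]))
fl=(abs(X-569)<20)&(abs(Y-198)<25)&(Z>51.5)&(Z<59);print('flange z',np.median(W[fl][:,2]))
m=(abs(X-490)<40)&(abs(Y-198)<30)&(Z>38)&(Z<47);print('lip',np.median(W[m][:,2]))
P=W[(abs(X-569)<8)&(Z>111)&(Z<119)];A=np.c_[P[:,:2]-P[:,:2].mean(0),np.ones(len(P))];print('slopes',np.linalg.lstsq(A,P[:,2],rcond=None)[0])
E
```

```text
22.25 [-6.4100e+00  8.0000e-01  1.6700e+00  5.6937e+02  1.9770e+02  7.1320e+01
  3.1000e-01  2.4800e+00  2.0000e-02]
tab top z 114.39227136563142 y [177.98646243 217.01188612]
flange z 54.71458076057125
lip 42.51237801031888
slopes [-5.17254388e-02  1.44063204e-02  1.14263331e+02]
```

Fz is nearly unloaded and the tilt is about 3° while loaded. I'll back off in x in small steps until the hand carries no load.

Call:
move_arm([
  {"ax": 0, "ay": 0, "az": 0, "dx": 0, "dy": -0.03, "dz": 0.03, "hand": 1},
  {"ax": 0, "ay": 0, "az": 0, "dx": 0, "dy": 0, "dz": 0.02, "hand": 1},
  {"ax": 0, "ay": 0, "az": 0, "dx": 0, "dy": 0, "dz": 0.02, "hand": 1},
  {"ax": 0, "ay": 0, "az": 0, "dx": 0, "dy": 0, "dz": 0.02, "hand": 1},
  {"ax": 0, "ay": 0, "az": 0, "dx": 0, "dy": 0, "dz": 0.01, "hand": 1},
  {"ax": 0, "ay": 0, "az": 0, "dx": 0, "dy": 0, "dz": 0, "hand": 1},
  {"ax": 0, "ay": 0, "az": 0, "dx": 0, "dy": 0, "dz": 0, "hand": 1},
  {"ax": 0, "ay": 0, "az": 0, "dx": 0, "dy": 0, "dz": 0, "hand": 1},
])

```text
t: 23.35
tool_pos: [569.1, 197.7, 72.2]
tool_rot: [-1.569, 0.001, 1.561]
contact_force: [-5.2, 1.3, -1.0]
gripper_width: 0.138
```

```bash
python3 f.py
```

```text
23.5 [-5.5100e+00  8.6000e-01 -7.9000e-01  5.6914e+02  1.9770e+02  7.2170e+01
  2.7000e-01  1.9100e+00 -0.0000e+00]
```

Call:
move_arm([
  {"ax": 0, "ay": 0, "az": 0, "dx": 0, "dy": 0, "dz": 0.02, "hand": 1},
  {"ax": 0, "ay": 0, "az": 0, "dx": 0, "dy": 0, "dz": 0.02, "hand": 1},
  {"ax": 0, "ay": 0, "az": 0, "dx": 0, "dy": 0, "dz": 0.02, "hand": 1},
  {"ax": 0, "ay": 0, "az": 0, "dx": 0, "dy": 0, "dz": 0.02, "hand": 1},
  {"ax": 0, "ay": 0, "az": 0, "dx": 0, "dy": 0, "dz": 0.02, "hand": 1},
  {"ax": 0, "ay": 0, "az": 0, "dx": 0, "dy": 0, "dz": 0, "hand": 1},
  {"ax": 0, "ay": 0, "az": 0, "dx": 0, "dy": 0, "dz": 0, "hand": 1},
  {"ax": 0, "ay": 0, "az": 0, "dx": 0, "dy": 0, "dz": 0, "hand": 1},
])

```text
t: 24.55
tool_pos: [568.8, 197.7, 72.5]
tool_rot: [-1.57, 0.0, 1.561]
contact_force: [1.4, 1.5, -12.9]
gripper_width: 0.134
```

```bash
python3 f.py
```

```text
24.7 [ 1.4900e+00  1.0700e+00 -1.3550e+01  5.6877e+02  1.9774e+02  7.2520e+01
  3.4000e-01 -4.1000e-01 -2.0000e-02]
```

Fz is now pulling against the lips as the tilt unwinds. I'll lower slightly.

Call:
move_arm([
  {"ax": 0, "ay": 0, "az": 0, "dx": 0, "dy": 0.04, "dz": 0, "hand": 1},
  {"ax": 0, "ay": 0, "az": 0, "dx": 0, "dy": 0.04, "dz": 0, "hand": 1},
  {"ax": 0, "ay": 0, "az": 0, "dx": 0, "dy": 0.04, "dz": 0, "hand": 1},
  {"ax": 0, "ay": 0, "az": 0, "dx": 0, "dy": 0.03, "dz": 0, "hand": 1},
  {"ax": 0, "ay": 0, "az": 0, "dx": 0, "dy": 0, "dz": 0, "hand": 1},
  {"ax": 0, "ay": 0, "az": 0, "dx": 0, "dy": 0, "dz": 0, "hand": 1},
  {"ax": 0, "ay": 0, "az": 0, "dx": 0, "dy": 0, "dz": 0, "hand": 1},
  {"ax": 0, "ay": 0, "az": 0, "dx": 0, "dy": 0, "dz": 0, "hand": 1},
])

```text
t: 25.75
tool_pos: [568.9, 197.7, 72.5]
tool_rot: [-1.571, 0.0, 1.561]
contact_force: [-5.2, 0.6, -3.6]
gripper_width: 0.134
```

```bash
python3 f.py
```

```text
25.9 [-5.2600e+00  5.6000e-01 -3.7500e+00  5.6892e+02  1.9774e+02  7.2450e+01
 -0.0000e+00  1.9500e+00 -1.0000e-02]
```

Call:
move_arm([
  {"ax": 0, "ay": 0, "az": 0, "dx": 0, "dy": 0.03, "dz": 0.02, "hand": 1},
  {"ax": 0, "ay": 0, "az": 0, "dx": 0, "dy": 0.02, "dz": 0.02, "hand": 1},
  {"ax": 0, "ay": 0, "az": 0, "dx": 0, "dy": 0.02, "dz": 0.02, "hand": 1},
  {"ax": 0, "ay": 0, "az": 0, "dx": 0, "dy": 0, "dz": 0.02, "hand": 1},
  {"ax": 0, "ay": 0, "az": 0, "dx": 0, "dy": 0, "dz": 0, "hand": 1},
  {"ax": 0, "ay": 0, "az": 0, "dx": 0, "dy": 0, "dz": 0, "hand": 1},
  {"ax": 0, "ay": 0, "az": 0, "dx": 0, "dy": 0, "dz": 0, "hand": 1},
  {"ax": 0, "ay": 0, "az": 0, "dx": 0, "dy": 0, "dz": 0, "hand": 1},
])

```text
t: 26.95
tool_pos: [568.7, 197.8, 72.1]
tool_rot: [-1.572, -0.0, 1.561]
contact_force: [-4.5, -1.9, 5.3]
gripper_width: 0.135
```

```bash
python3 f.py
```

```text
27.1 [-4.4300e+00 -1.1800e+00  5.3300e+00  5.6874e+02  1.9781e+02  7.2060e+01
 -6.7000e-01  1.4900e+00  2.0000e-02]
```

Call:
move_arm([
  {"ax": 0, "ay": 0, "az": 0, "dx": 0, "dy": -0.04, "dz": 0, "hand": 1},
  {"ax": 0, "ay": 0, "az": 0, "dx": 0, "dy": 0, "dz": 0.02, "hand": 1},
  {"ax": 0, "ay": 0, "az": 0, "dx": 0, "dy": 0, "dz": 0.02, "hand": 1},
  {"ax": 0, "ay": 0, "az": 0, "dx": 0, "dy": 0, "dz": 0.02, "hand": 1},
  {"ax": 0, "ay": 0, "az": 0, "dx": 0, "dy": 0, "dz": 0.02, "hand": 1},
  {"ax": 0, "ay": 0, "az": 0, "dx": 0, "dy": 0, "dz": 0, "hand": 1},
  {"ax": 0, "ay": 0, "az": 0, "dx": 0, "dy": 0, "dz": 0, "hand": 1},
  {"ax": 0, "ay": 0, "az": 0, "dx": 0, "dy": 0, "dz": 0, "hand": 1},
])

```text
t: 28.15
tool_pos: [567.9, 197.9, 71.9]
tool_rot: [-1.572, -0.0, 1.561]
contact_force: [0.1, -1.6, 5.2]
gripper_width: 0.137
```

```bash
python3 f.py
```

```text
28.3 [-1.8000e-01 -1.8300e+00  5.0900e+00  5.6788e+02  1.9791e+02  7.1930e+01
 -6.0000e-01  1.8000e-01  0.0000e+00]
```

Raising to the lips with x unloaded, then re-pressing.

Call:
move_arm([
  {"ax": 0, "ay": 0, "az": 0, "dx": 0, "dy": -0.04, "dz": 0, "hand": 1},
  {"ax": 0, "ay": 0, "az": 0, "dx": 0, "dy": -0.04, "dz": 0, "hand": 1},
  {"ax": 0, "ay": 0, "az": 0, "dx": 0, "dy": -0.04, "dz": 0, "hand": 1},
  {"ax": 0, "ay": 0, "az": 0, "dx": 0, "dy": 0, "dz": 0, "hand": 1},
  {"ax": 0, "ay": 0, "az": 0, "dx": 0, "dy": 0, "dz": 0, "hand": 1},
  {"ax": 0, "ay": 0, "az": 0, "dx": 0, "dy": 0, "dz": 0, "hand": 1},
  {"ax": 0, "ay": 0, "az": 0, "dx": 0, "dy": 0, "dz": 0, "hand": 1},
  {"ax": 0, "ay": 0, "az": 0, "dx": 0, "dy": 0, "dz": 0, "hand": 1},
])

```text
t: 29.35
tool_pos: [567.4, 197.9, 72.4]
tool_rot: [-1.571, -0.0, 1.561]
contact_force: [4.3, 0.4, -1.4]
gripper_width: 0.132
```

```bash
python3 f.py; python3 - <<'E'
from h import *
c=cam('wrist');W=world(c);X,Y,Z=W[...,0],W[...,1],W[...,2]
P=W[(abs(X-568)<8)&(Z>111)&(Z<119)];A=np.c_[P[:,:2]-P[:,:2].mean(0),np.ones(len(P))];print('tab',np.linalg.lstsq(A,P[:,2],rcond=None)[0],np.percentile(P[:,0],[1,99]))
fl=(abs(X-568)<20)&(abs(Y-198)<25)&(Z>51.5)&(Z<59);print('flange z',np.median(W[fl][:,2]))
E
```

```text
29.5 [ 4.4200e+00  2.4000e-01 -2.2800e+00  5.6738e+02  1.9794e+02  7.2420e+01
  1.0000e-01 -1.6500e+00 -2.0000e-02]
tab [-5.59989665e-03  1.99422084e-02  1.15041802e+02] [560.35618382 575.31058274]
flange z 55.70159633397466
```

Call:
move_arm([
  {"ax": 0, "ay": 0, "az": 0, "dx": 0, "dy": 0, "dz": -0.05, "hand": 1},
  {"ax": 0, "ay": 0, "az": 0, "dx": 0, "dy": 0, "dz": -0.05, "hand": 1},
  {"ax": 0, "ay": 0, "az": 0, "dx": 0, "dy": 0, "dz": -0.05, "hand": 1},
  {"ax": 0, "ay": 0, "az": 0, "dx": 0, "dy": 0, "dz": -0.05, "hand": 1},
  {"ax": 0, "ay": 0, "az": 0, "dx": 0, "dy": 0, "dz": 0, "hand": 1},
  {"ax": 0, "ay": 0, "az": 0, "dx": 0, "dy": 0, "dz": 0, "hand": 1},
  {"ax": 0, "ay": 0, "az": 0, "dx": 0, "dy": 0, "dz": 0, "hand": 1},
  {"ax": 0, "ay": 0, "az": 0, "dx": 0, "dy": 0, "dz": 0, "hand": 1},
])

```text
t: 30.6
tool_pos: [568.0, 197.8, 72.4]
tool_rot: [-1.568, 0.001, 1.561]
contact_force: [-4.3, 2.0, 1.1]
gripper_width: 0.135
```

```bash
python3 f.py
```

```text
30.75 [ -5.23   1.9    1.3  568.06 197.79  72.41   0.61   2.     0.  ]
```

Call:
move_arm([
  {"ax": 0, "ay": 0, "az": 0, "dx": 0, "dy": 0, "dz": -0.05, "hand": 1},
  {"ax": 0, "ay": 0, "az": 0, "dx": 0, "dy": 0, "dz": -0.05, "hand": 1},
  {"ax": 0, "ay": 0, "az": 0, "dx": 0, "dy": 0, "dz": -0.05, "hand": 1},
  {"ax": 0, "ay": 0, "az": 0, "dx": 0, "dy": 0, "dz": 0, "hand": 1},
  {"ax": 0, "ay": 0, "az": 0, "dx": 0, "dy": 0, "dz": 0, "hand": 1},
  {"ax": 0, "ay": 0, "az": 0, "dx": 0, "dy": 0, "dz": 0, "hand": 1},
  {"ax": 0, "ay": 0, "az": 0, "dx": 0, "dy": 0, "dz": 0, "hand": 1},
  {"ax": 0, "ay": 0, "az": 0, "dx": 0, "dy": 0, "dz": 0, "hand": 1},
])

```text
t: 31.8
tool_pos: [568.9, 197.7, 72.4]
tool_rot: [-1.567, 0.001, 1.561]
contact_force: [-8.4, 1.7, 2.3]
gripper_width: 0.131
```

```bash
python3 f.py
```

```text
31.95 [-8.7200e+00  2.1300e+00  2.8200e+00  5.6890e+02  1.9773e+02  7.2380e+01
  6.4000e-01  3.1600e+00  5.0000e-02]
```

Call:
move_arm([
  {"ax": 0, "ay": 0, "az": 0, "dx": 0, "dy": 0, "dz": 0.03, "hand": 1},
  {"ax": 0, "ay": 0, "az": 0, "dx": 0, "dy": 0, "dz": 0.03, "hand": 1},
  {"ax": 0, "ay": 0, "az": 0, "dx": 0, "dy": 0, "dz": 0.03, "hand": 1},
  {"ax": 0, "ay": 0, "az": 0, "dx": 0, "dy": 0, "dz": 0.03, "hand": 1},
  {"ax": 0, "ay": 0, "az": 0, "dx": 0, "dy": 0, "dz": 0, "hand": 1},
  {"ax": 0, "ay": 0, "az": 0, "dx": 0, "dy": 0, "dz": 0, "hand": 1},
  {"ax": 0, "ay": 0, "az": 0, "dx": 0, "dy": 0, "dz": 0, "hand": 1},
  {"ax": 0, "ay": 0, "az": 0, "dx": 0, "dy": 0, "dz": 0, "hand": 1},
])

```text
t: 33.0
tool_pos: [568.7, 197.7, 72.4]
tool_rot: [-1.569, 0.001, 1.561]
contact_force: [-5.7, 0.9, 0.9]
gripper_width: 0.135
```

```bash
python3 f.py
```

```text
33.15 [-5.6800e+00  1.6000e+00  1.1700e+00  5.6870e+02  1.9775e+02  7.2420e+01
  5.6000e-01  2.0300e+00  2.0000e-02]
```

Call:
move_arm([
  {"ax": 0, "ay": 0, "az": 0, "dx": 0, "dy": 0, "dz": 0.03, "hand": 1},
  {"ax": 0, "ay": 0, "az": 0, "dx": 0, "dy": 0, "dz": 0.03, "hand": 1},
  {"ax": 0, "ay": 0, "az": 0, "dx": 0, "dy": 0, "dz": 0.03, "hand": 1},
  {"ax": 0, "ay": 0, "az": 0, "dx": 0, "dy": 0, "dz": 0.03, "hand": 1},
  {"ax": 0, "ay": 0, "az": 0, "dx": 0, "dy": 0, "dz": 0.03, "hand": 1},
  {"ax": 0, "ay": 0, "az": 0, "dx": 0, "dy": 0, "dz": 0, "hand": 1},
  {"ax": 0, "ay": 0, "az": 0, "dx": 0, "dy": 0, "dz": 0, "hand": 1},
  {"ax": 0, "ay": 0, "az": 0, "dx": 0, "dy": 0, "dz": 0, "hand": 1},
])

```text
t: 34.2
tool_pos: [568.3, 197.8, 72.5]
tool_rot: [-1.571, 0.0, 1.561]
contact_force: [1.0, 2.1, -5.6]
gripper_width: 0.133
```

```bash
python3 f.py; python3 - <<'E'
from h import *
c=cam('wrist');W=world(c);X,Y,Z=W[...,0],W[...,1],W[...,2]
P=W[(abs(X-568)<8)&(Z>111)&(Z<119)];A=np.c_[P[:,:2]-P[:,:2].mean(0),np.ones(len(P))];print('tab',np.linalg.lstsq(A,P[:,2],rcond=None)[0],np.percentile(P[:,0],[1,99]))
fl=(abs(X-568)<20)&(abs(Y-198)<25)&(Z>51.5)&(Z<59);print('flange z',np.median(W[fl][:,2]),np.percentile(W[fl][:,0],[1,99]))
E
```

```text
34.35 [ 9.8000e-01  1.6900e+00 -5.8800e+00  5.6822e+02  1.9779e+02  7.2470e+01
  4.8000e-01 -5.5000e-01  2.0000e-02]
tab [-1.10298667e-02  1.95687455e-02  1.15031288e+02] [560.9260571  575.81850995]
flange z 55.62536424662622 [553.93627389 587.8967749 ]
```

Tool is upright, with Fx ≈ 0 and Fz = -6. I'll lower 0.6 mm to unload, then check.

Call:
move_arm([
  {"ax": 0, "ay": 0, "az": 0, "dx": 0, "dy": 0.02, "dz": 0, "hand": 1},
  {"ax": 0, "ay": 0, "az": 0, "dx": 0, "dy": 0.02, "dz": 0, "hand": 1},
  {"ax": 0, "ay": 0, "az": 0, "dx": 0, "dy": 0.02, "dz": 0, "hand": 1},
  {"ax": 0, "ay": 0, "az": 0, "dx": 0, "dy": 0, "dz": 0, "hand": 1},
  {"ax": 0, "ay": 0, "az": 0, "dx": 0, "dy": 0, "dz": 0, "hand": 1},
  {"ax": 0, "ay": 0, "az": 0, "dx": 0, "dy": 0, "dz": 0, "hand": 1},
  {"ax": 0, "ay": 0, "az": 0, "dx": 0, "dy": 0, "dz": 0, "hand": 1},
  {"ax": 0, "ay": 0, "az": 0, "dx": 0, "dy": 0, "dz": 0, "hand": 1},
])

```text
t: 35.45
tool_pos: [568.2, 197.8, 72.4]
tool_rot: [-1.571, 0.0, 1.561]
contact_force: [-1.4, 0.5, 0.2]
gripper_width: 0.129
```

```bash
python3 f.py
```

```text
35.6 [-1.4100e+00  4.4000e-01  2.5000e-01  5.6820e+02  1.9777e+02  7.2400e+01
  2.7000e-01  5.8000e-01  3.0000e-02]
```

Forces on the hand are nearly zero. Releasing gently.

Call:
move_arm([
  {"ax": 0, "ay": 0, "az": 0, "dx": 0, "dy": 0, "dz": 0, "hand": 1},
  {"ax": 0, "ay": 0, "az": 0, "dx": 0, "dy": 0, "dz": 0, "hand": 0.74},
  {"ax": 0, "ay": 0, "az": 0, "dx": 0, "dy": 0, "dz": 0, "hand": 0.7},
  {"ax": 0, "ay": 0, "az": 0, "dx": 0, "dy": 0, "dz": 0, "hand": 0.65},
  {"ax": 0, "ay": 0, "az": 0, "dx": 0, "dy": 0, "dz": 0, "hand": 0.5},
  {"ax": 0, "ay": 0, "az": 0, "dx": 0, "dy": 0, "dz": 0, "hand": 0.3},
  {"ax": 0, "ay": 0, "az": 0, "dx": 0, "dy": 0, "dz": 0, "hand": 0.2},
  {"ax": 0, "ay": 0, "az": 0, "dx": 0, "dy": 0, "dz": 0, "hand": 0.2},
], newtons=20)

```text
t: 36.65
tool_pos: [568.2, 197.8, 72.1]
tool_rot: [-1.571, 0.0, 1.561]
contact_force: [0.2, -0.3, -1.1]
gripper_width: 0.403
```

```bash
python3 f.py; python3 - <<'E'
from h import *
print(sensors.read_state()['gripper_width'])
c=cam('wrist');save(c,'w7.png');W=world(c);X,Y,Z=W[...,0],W[...,1],W[...,2]
P=W[(abs(X-568)<8)&(Z>111)&(Z<119)&(abs(Y-198)<23)];A=np.c_[P[:,:2]-P[:,:2].mean(0),np.ones(len(P))];print('tab',np.linalg.lstsq(A,P[:,2],rcond=None)[0],np.percentile(P[:,0],[1,99]),cv2.minAreaRect(P[:,:2].astype(np.float32)))
fl=(abs(X-568)<20)&(abs(Y-198)<25)&(Z>51.5)&(Z<59);print('flange z',np.median(W[fl][:,2]))
E
```

```text
36.8 [ 7.0000e-02  1.2000e-01 -3.0000e-01  5.6815e+02  1.9779e+02  7.2100e+01
 -0.0000e+00 -0.0000e+00 -1.0000e-02]
0.39839970481791037
tab [2.93301160e-03 2.04740835e-02 1.15254287e+02] [562.14138417 573.94876098] ((568.1322021484375, 198.07814025878906), (40.465328216552734, 12.036309242248535), 88.9565658569336)
flange z 55.675068101657445
```

Released: the tab is centred at (568.1,198.1), crosswise within 1° and level. Lifting clear.

Call:
move_arm([
  {"ax": 0, "ay": 0, "az": 0, "dx": 0, "dy": -1, "dz": 0, "hand": 0.2},
  {"ax": 0, "ay": 0, "az": 0, "dx": 0, "dy": -2, "dz": 0, "hand": 0.2},
  {"ax": 0, "ay": 0, "az": 0, "dx": 0, "dy": -2, "dz": 0, "hand": 0.2},
  {"ax": 0, "ay": 0, "az": 0, "dx": 0, "dy": -3, "dz": 0, "hand": 0.2},
  {"ax": 0, "ay": 0, "az": 0, "dx": 0, "dy": -3, "dz": 0, "hand": 0.2},
  {"ax": 0, "ay": 0, "az": 0, "dx": 0, "dy": -1, "dz": 0, "hand": 0.2},
  {"ax": 0, "ay": 0, "az": 0, "dx": 0, "dy": 0, "dz": 0, "hand": 0.2},
  {"ax": 0, "ay": 0, "az": 0, "dx": 0, "dy": 0, "dz": 0, "hand": 0.2},
])

```text
t: 37.9
tool_pos: [567.6, 197.7, 190.7]
tool_rot: [-1.569, 0.001, 1.561]
contact_force: [0.4, -0.6, -0.2]
gripper_width: 0.401
```

```bash
python3 f.py; python3 - <<'E'
from h import *
c=cam('wrist');save(c,'w8.png');W=world(c);X,Y,Z=W[...,0],W[...,1],W[...,2]
P=W[(abs(X-568)<12)&(Z>110)&(Z<119)&(abs(Y-198)<25)];A=np.c_[P[:,:2]-P[:,:2].mean(0),np.ones(len(P))];print('tab',np.linalg.lstsq(A,P[:,2],rcond=None)[0],np.percentile(P[:,0],[1,99]),cv2.minAreaRect(P[:,:2].astype(np.float32)))
fl=(abs(X-568)<20)&(abs(Y-198)<25)&(Z>51)&(Z<59);print('flange z',np.median(W[fl][:,2]),np.percentile(W[fl][:,0],[1,99]))
m=(abs(X-490)<40)&(abs(Y-198)<30)&(Z>38)&(Z<47);print('lip',np.median(W[m][:,2]))
cv2.imwrite('pics/w8c.png',cv2.resize(cv2.imread('pics/w8.png')[120:330,180:440],None,fx=3,fy=2.8,interpolation=cv2.INTER_CUBIC))
E
```

```text
38.05 [ 1.7000e-01  3.3000e-01 -1.0000e-02  5.6769e+02  1.9764e+02  1.9071e+02
  1.0000e-02  0.0000e+00  3.0000e-02]
tab [-1.04307326e-02  7.43520458e-03  1.15314178e+02] [562.49388685 573.87776135] ((568.022705078125, 197.7565155029297), (39.66204833984375, 12.974102020263672), 88.97728729248047)
flange z 55.639821582791456 [553.71761254 587.27473848]
lip 42.495504186904384
```

View pics/w8c.png

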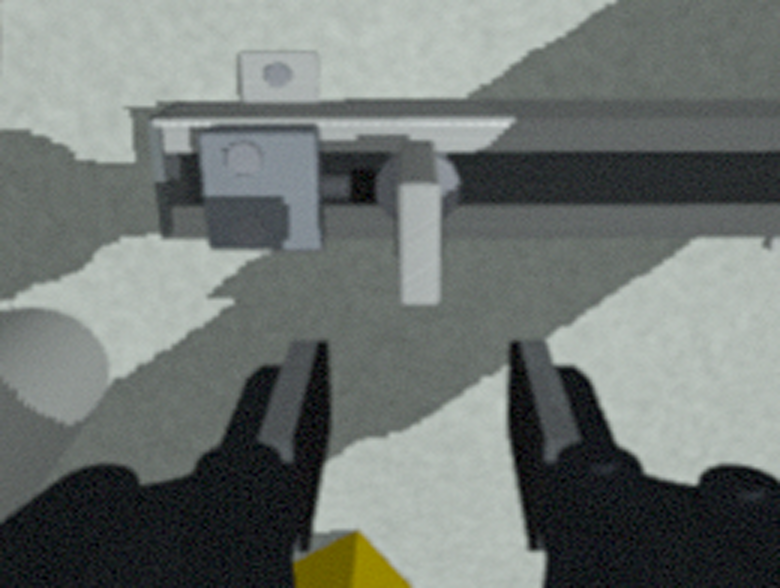

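The foot stands crosswise against the buffer: flange at (415,185), buffer at (362,183). The force data say it bears, but my estimate of the remaining buffer force (about 1-3 N) is loose. There is time, so I'll regrip, press a little and back off less.

Call:
move_arm([
  {"ax": 0, "ay": 0, "az": 0, "dx": 0, "dy": 4, "dz": 0, "hand": 0.2},
  {"ax": 0, "ay": 0, "az": 0, "dx": 0, "dy": 4, "dz": 0, "hand": 0.2},
  {"ax": 0, "ay": 0, "az": 0, "dx": 0, "dy": 2.5, "dz": 0, "hand": 0.2},
  {"ax": 0, "ay": 0, "az": 0, "dx": 0, "dy": 1.4, "dz": 0, "hand": 0.2},
  {"ax": 0, "ay": 0, "az": 0, "dx": 0, "dy": 0, "dz": 0, "hand": 0.2},
  {"ax": 0, "ay": 0, "az": 0, "dx": 0, "dy": 0, "dz": 0, "hand": 0.55},
  {"ax": 0, "ay": 0, "az": 0, "dx": 0, "dy": 0, "dz": 0, "hand": 0.65},
  {"ax": 0, "ay": 0, "az": 0, "dx": 0, "dy": 0, "dz": 0, "hand": 0.7},
], newtons=20)

```text
t: 39.15
tool_pos: [568.4, 198.0, 73.9]
tool_rot: [-1.572, -0.001, 1.561]
contact_force: [0.0, -0.8, -0.8]
gripper_width: 0.151
```

Call:
move_arm([
  {"ax": 0, "ay": 0, "az": 0, "dx": 0, "dy": 0, "dz": 0, "hand": 1},
  {"ax": 0, "ay": 0, "az": 0, "dx": 0, "dy": 0, "dz": 0, "hand": 1},
  {"ax": 0, "ay": 0, "az": 0, "dx": 0, "dy": 0, "dz": 0, "hand": 1},
  {"ax": 0, "ay": 0, "az": 0, "dx": 0, "dy": 0, "dz": 0, "hand": 1},
  {"ax": 0, "ay": 0, "az": 0, "dx": 0, "dy": 0, "dz": -0.05, "hand": 1},
  {"ax": 0, "ay": 0, "az": 0, "dx": 0, "dy": 0, "dz": -0.05, "hand": 1},
  {"ax": 0, "ay": 0, "az": 0, "dx": 0, "dy": 0, "dz": 0, "hand": 1},
  {"ax": 0, "ay": 0, "az": 0, "dx": 0, "dy": 0, "dz": 0, "hand": 1},
], newtons=60)

```text
t: 40.15
tool_pos: [568.5, 198.0, 73.3]
tool_rot: [-1.57, 0.0, 1.561]
contact_force: [-6.7, 1.5, 6.2]
gripper_width: 0.133
```

```bash
python3 f.py
```

```text
40.3 [-6.3500e+00  1.0200e+00  6.4800e+00  5.6848e+02  1.9795e+02  7.3330e+01
  4.0000e-01  2.1900e+00  3.0000e-02]
```

Call:
move_arm([
  {"ax": 0, "ay": 0, "az": 0, "dx": 0, "dy": -0.04, "dz": -0.04, "hand": 1},
  {"ax": 0, "ay": 0, "az": 0, "dx": 0, "dy": -0.04, "dz": -0.04, "hand": 1},
  {"ax": 0, "ay": 0, "az": 0, "dx": 0, "dy": -0.04, "dz": -0.04, "hand": 1},
  {"ax": 0, "ay": 0, "az": 0, "dx": 0, "dy": 0, "dz": 0, "hand": 1},
  {"ax": 0, "ay": 0, "az": 0, "dx": 0, "dy": 0, "dz": 0, "hand": 1},
  {"ax": 0, "ay": 0, "az": 0, "dx": 0, "dy": 0, "dz": 0, "hand": 1},
  {"ax": 0, "ay": 0, "az": 0, "dx": 0, "dy": 0, "dz": 0, "hand": 1},
  {"ax": 0, "ay": 0, "az": 0, "dx": 0, "dy": 0, "dz": 0, "hand": 1},
])

```text
t: 41.35
tool_pos: [568.8, 197.9, 73.5]
tool_rot: [-1.567, 0.0, 1.561]
contact_force: [-7.8, 1.3, 4.7]
gripper_width: 0.133
```

```bash
python3 f.py
```

```text
41.5 [-7.750e+00  1.270e+00  4.560e+00  5.688e+02  1.979e+02  7.353e+01
  5.000e-01  2.790e+00  1.000e-02]
```

Call:
move_arm([
  {"ax": 0, "ay": 0, "az": 0, "dx": 0, "dy": -0.05, "dz": -0.05, "hand": 1},
  {"ax": 0, "ay": 0, "az": 0, "dx": 0, "dy": 0, "dz": -0.05, "hand": 1},
  {"ax": 0, "ay": 0, "az": 0, "dx": 0, "dy": 0, "dz": 0, "hand": 1},
  {"ax": 0, "ay": 0, "az": 0, "dx": 0, "dy": 0, "dz": 0, "hand": 1},
  {"ax": 0, "ay": 0, "az": 0, "dx": 0, "dy": 0, "dz": 0, "hand": 1},
  {"ax": 0, "ay": 0, "az": 0, "dx": 0, "dy": 0, "dz": 0, "hand": 1},
  {"ax": 0, "ay": 0, "az": 0, "dx": 0, "dy": 0, "dz": 0, "hand": 1},
  {"ax": 0, "ay": 0, "az": 0, "dx": 0, "dy": 0, "dz": 0, "hand": 1},
])

```text
t: 42.55
tool_pos: [569.2, 197.9, 73.6]
tool_rot: [-1.566, 0.001, 1.561]
contact_force: [-8.8, 1.8, 4.2]
gripper_width: 0.131
```

```bash
python3 f.py
```

```text
42.7 [-9.0600e+00  1.8900e+00  4.2000e+00  5.6923e+02  1.9786e+02  7.3580e+01
  5.9000e-01  3.3200e+00  2.0000e-02]
```

Call:
move_arm([
  {"ax": 0, "ay": 0, "az": 0, "dx": 0, "dy": 0, "dz": 0.05, "hand": 1},
  {"ax": 0, "ay": 0, "az": 0, "dx": 0, "dy": 0, "dz": 0.05, "hand": 1},
  {"ax": 0, "ay": 0, "az": 0, "dx": 0, "dy": 0, "dz": 0.05, "hand": 1},
  {"ax": 0, "ay": 0, "az": 0, "dx": 0, "dy": 0, "dz": 0.03, "hand": 1},
  {"ax": 0, "ay": 0, "az": 0, "dx": 0, "dy": 0, "dz": 0, "hand": 1},
  {"ax": 0, "ay": 0, "az": 0, "dx": 0, "dy": 0, "dz": 0, "hand": 1},
  {"ax": 0, "ay": 0, "az": 0, "dx": 0, "dy": 0, "dz": 0, "hand": 1},
  {"ax": 0, "ay": 0, "az": 0, "dx": 0, "dy": 0, "dz": 0, "hand": 1},
])

```text
t: 43.75
tool_pos: [568.9, 197.8, 73.9]
tool_rot: [-1.569, 0.0, 1.561]
contact_force: [-4.3, 2.0, -1.7]
gripper_width: 0.132
```

```bash
python3 f.py
```

```text
43.9 [-4.7300e+00  2.0100e+00 -1.5400e+00  5.6893e+02  1.9780e+02  7.3960e+01
  7.0000e-01  1.7800e+00  2.0000e-02]
```

Call:
move_arm([
  {"ax": 0, "ay": 0, "az": 0, "dx": 0, "dy": 0.02, "dz": 0.04, "hand": 1},
  {"ax": 0, "ay": 0, "az": 0, "dx": 0, "dy": 0.02, "dz": 0.04, "hand": 1},
  {"ax": 0, "ay": 0, "az": 0, "dx": 0, "dy": 0, "dz": 0, "hand": 1},
  {"ax": 0, "ay": 0, "az": 0, "dx": 0, "dy": 0, "dz": 0, "hand": 1},
  {"ax": 0, "ay": 0, "az": 0, "dx": 0, "dy": 0, "dz": 0, "hand": 1},
  {"ax": 0, "ay": 0, "az": 0, "dx": 0, "dy": 0, "dz": 0, "hand": 1},
  {"ax": 0, "ay": 0, "az": 0, "dx": 0, "dy": 0, "dz": 0, "hand": 1},
  {"ax": 0, "ay": 0, "az": 0, "dx": 0, "dy": 0, "dz": 0, "hand": 1},
])

```text
t: 44.95
tool_pos: [568.7, 197.8, 74.0]
tool_rot: [-1.571, 0.0, 1.561]
contact_force: [-0.0, 1.5, -7.6]
gripper_width: 0.128
```

```bash
python3 f.py
```

```text
45.1 [-4.0000e-02  2.3000e+00 -8.2200e+00  5.6869e+02  1.9780e+02  7.4040e+01
  8.3000e-01 -1.2000e-01  3.0000e-02]
```

The foot now sits 0.5 mm further into the buffer. I'll unload Fz, then release in the same call.

Call:
move_arm([
  {"ax": 0, "ay": 0, "az": 0, "dx": 0, "dy": 0.04, "dz": 0.01, "hand": 1},
  {"ax": 0, "ay": 0, "az": 0, "dx": 0, "dy": 0.04, "dz": 0, "hand": 1},
  {"ax": 0, "ay": 0, "az": 0, "dx": 0, "dy": 0, "dz": 0, "hand": 1},
  {"ax": 0, "ay": 0, "az": 0, "dx": 0, "dy": 0, "dz": 0, "hand": 0.74},
  {"ax": 0, "ay": 0, "az": 0, "dx": 0, "dy": 0, "dz": 0, "hand": 0.7},
  {"ax": 0, "ay": 0, "az": 0, "dx": 0, "dy": 0, "dz": 0, "hand": 0.6},
  {"ax": 0, "ay": 0, "az": 0, "dx": 0, "dy": 0, "dz": 0, "hand": 0.3},
  {"ax": 0, "ay": 0, "az": 0, "dx": 0, "dy": 0, "dz": 0, "hand": 0.2},
], newtons=20)

```text
t: 46.15
tool_pos: [569.0, 197.7, 74.1]
tool_rot: [-1.572, -0.0, 1.561]
contact_force: [-0.5, 0.0, 0.2]
gripper_width: 0.404
```

Call:
move_arm([
  {"ax": 0, "ay": 0, "az": 0, "dx": 0, "dy": 0, "dz": 0, "hand": 0.2},
  {"ax": 0, "ay": 0, "az": 0, "dx": 0, "dy": -1, "dz": 0, "hand": 0.2},
  {"ax": 0, "ay": 0, "az": 0, "dx": 0, "dy": -2, "dz": 0, "hand": 0.2},
  {"ax": 0, "ay": 0, "az": 0, "dx": 0, "dy": -3, "dz": 0, "hand": 0.2},
  {"ax": 0, "ay": 0, "az": 0, "dx": 0, "dy": -4, "dz": 0, "hand": 0.2},
  {"ax": 0, "ay": 0, "az": 0, "dx": 0, "dy": -2, "dz": 0, "hand": 0.2},
  {"ax": 0, "ay": 0, "az": 0, "dx": 0, "dy": 0, "dz": 0, "hand": 0.2},
  {"ax": 0, "ay": 0, "az": 0, "dx": 0, "dy": 0, "dz": 0, "hand": 0.2},
])

```text
t: 47.15
tool_pos: [568.1, 197.8, 192.2]
tool_rot: [-1.569, 0.001, 1.561]
contact_force: [0.2, -0.4, -0.5]
gripper_width: 0.403
```

```bash
python3 f.py; python3 - <<'E'
from h import *
c=cam('wrist');save(c,'w9.png');W=world(c);X,Y,Z=W[...,0],W[...,1],W[...,2]
P=W[(abs(X-568)<12)&(Z>110)&(Z<119)&(abs(Y-198)<25)];A=np.c_[P[:,:2]-P[:,:2].mean(0),np.ones(len(P))];print('tab',np.linalg.lstsq(A,P[:,2],rcond=None)[0],np.percentile(P[:,0],[1,99]),cv2.minAreaRect(P[:,:2].astype(np.float32)))
fl=(abs(X-568)<20)&(abs(Y-198)<25)&(Z>51)&(Z<59);print('flange z',np.median(W[fl][:,2]))
m=(abs(X-490)<40)&(abs(Y-198)<30)&(Z>38)&(Z<47);print('lip',np.median(W[m][:,2]))
cv2.imwrite('pics/w9c.png',cv2.resize(cv2.imread('pics/w9.png')[120:330,180:440],None,fx=3,fy=2.8,interpolation=cv2.INTER_CUBIC))
E
```

```text
47.3 [-1.5000e-01 -2.0000e-01 -1.7000e-01  5.6810e+02  1.9764e+02  1.9198e+02
 -2.0000e-02  2.0000e-02  0.0000e+00]
tab [1.46546507e-03 1.37021461e-02 1.15278087e+02] [561.97799312 573.85902744] ((567.99658203125, 197.5586395263672), (39.4046745300293, 12.119016647338867), 89.85130310058594)
flange z 55.68693632827424
lip 42.510881868321405
```

View pics/w9c.png

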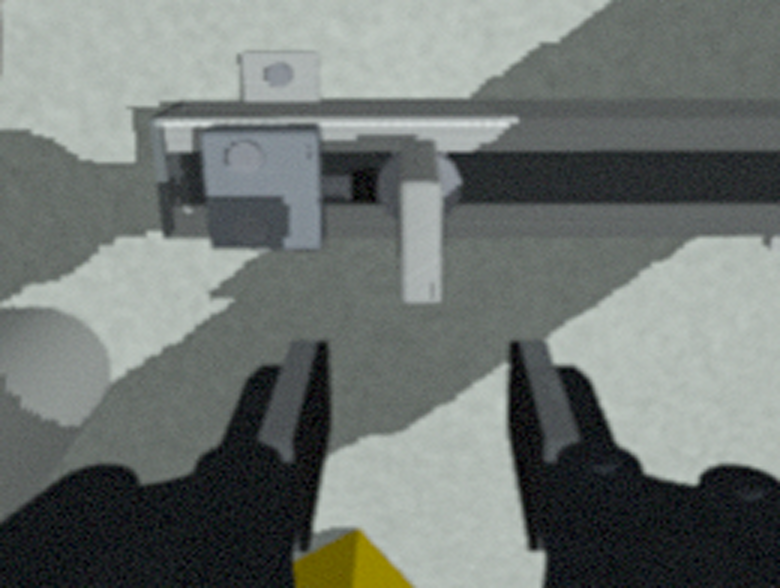

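The foot stands upright and crosswise, its flange at (418,185) against the buffer at (365,183), with the fingers well clear. Both releases settled at x≈568.0. Handing in.

```bash
python3 -c "
from h import *
print(ctrl.job_done())"
```

```text
the job is handed in; nothing more can be done
None
```

I fitted the foot and handed the job in at about 47 s. I lowered it lengthwise through the slot, pressed it onto the strip, turned it 90° under the lips, slid it along and pressed it against the buffer. It is released and left standing there. No verdict was reported.

- **Pressing:** total push on the hand reached about 10.7 N. I estimate 7–9 N of that was on the buffer. The two could not be separated exactly because of friction and a tilt of about 3° under load.
- **Upward pull:** while I was backing off, the foot pulled up against the lips with up to about 13.5 N measured at the hand, which I then eased off.
- **Final pose:** the last wrist view shows the tab upright within 1° and crosswise within about 1°. It is about 0.5 mm from the slot's middle line. The head's underside is about 29 mm above the channel's underside, and the gripper is clear.
- **Bearing on the buffer:** this could not be measured directly. The flange looks in contact in the picture, and forces suggested 1–3 N remained after the first release. I re-gripped and pressed again to be surer. The foot settled at x≈568.0 both times, so the second press gave no measurable gain.
- **Bystanders:** I did not measure them again at the end. No unexpected contact force showed at any point where I read it.

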